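# Refit the battery stick in the cellar's emergency light

## Task

Take the battery stick from its charging cradle and fit it in the open emergency light, whose bay can sit up to a centimetre either way along its rails: put the flat end under the hood, feel for the spring contact and push it back gently, without driving it hard against its stop, then tip the nub end down behind the contact wall until the stick lies fully home in both rests. Let go of the stick, and leave the bottle, jar, cover and screwdriver where they are.

Things in the scene. Friction and masses are not known exactly. Their poses are not given: they have to be found in the camera images.
- cell_center (a point): centre of the battery stick: plain grey cylinder, 26 mm diameter, 100 mm long overall, about 150 g; one end flat, the other with a round nub (10 mm diameter, the last 2 mm of the length). x axis along the stick towards the nub; y and z turn with its roll and mean nothing. It starts lying level in the cradle.
- cell_nub (a point): centre of the face of the nub, 50 mm from the stick's centre along its +x
- cell_flat (a point): centre of the flat end face, 50 mm from the stick's centre along its -x
- housing: open white emergency light, fixed to the worktop: tray 240 (x) by 130 mm (y), floor 5 mm thick, rim 10 mm high. Origin: centre of underside; z up, x along the bay from spring end to contact wall. On the floor stands the bay insert (pocket, rests, wall) on stiff rails, up to 10 mm either way along x from nominal: not measured, find it by feel.
- cradle: black charging cradle fixed to the worktop, 120 (x) by 70 mm (y), base 8 mm thick; origin: centre of underside, z up. The stick lies along its x in two V rests (12 mm long, at x = +-40 mm), nub to +x, axis 32 mm above the worktop; beside the stick's middle nothing stands above the base.
- bottle: closed green glass bottle, 62 mm in diameter, 190 mm tall, standing; origin: centre of its foot; bystander
- jar: closed glass jar, 64 mm in diameter, 75 mm tall, standing; origin: centre of its foot; bystander
- cover: the light's white cover, a shallow tray 240 by 130 by 22 mm lying open side up; origin: centre of its underside; bystander
- screwdriver: screwdriver lying on the worktop; origin on its underside near its middle; bystander
- bay_nominal (a point): nominal centre of the seated stick (insert at mid rail), 32 mm above the housing's origin, with the housing's axes. Seated: along x, nub to +x, flat end at x = -50 mm of the housing (+ insert offset). V rests of the insert at x = -68..-40 and 41..50, tops z = 30, y = +-18 mm; between them nothing above z = 8 mm, so fingers have room.
- pocket_nominal (a point): nominal middle of the insert's pocket mouth, x = -40, z = 32 mm of the housing (+ insert offset), opening to +x. Inner sides y = +-17 mm, back x = -70, hood above: underside z = 54, top 58 mm. The flat end can only go in here, nub end raised (about 0.25 rad; the stick must clear the wall). Fixed 21 mm high box at x = -112..-88 mm.
- wall_nominal (a point): nominal middle of the inner top edge of the insert's contact wall, x = 50, z = 36 mm of the housing (+ insert offset). The wall is 5 mm thick (to x = 55), 24 mm wide along y. The whole nub end must pass down on its -x side; the nub face finally bears on it. Dry friction can hold the nub end a little high: press it home.
- spring_contact (a joint): travel (m) of the round steel spring head in the pocket, 0 free, growing as it is pushed to the housing's -x; 16 mm diameter, on the bay's axis, face at x = -43 mm of the insert when free. 2.2 N to start, 1.1 N more per mm, hard stop after 11 mm (14 N). The nub clears the wall from 8 to 9 mm; seated it is back 7 mm. Over 20 N is too hard.
There are look-alikes about, which are no part of the job. Of the things like the part that bears cell_center, leave any that is orange or pink; of the rest the larger one is meant.

How it is judged (in metres and radians):
On the way:
1. the stick's flat end pushes the spring contact back by 5 mm or more while the nub end is still up, above the contact wall (value of joint spring_contact above 0.005 m and x of cell_flat in the frame of housing below -0.034 m and z of cell_nub in the frame of housing above 0.04 m), for 0.1 s.
At the end, for the whole second after the job is handed in: The stick lies home in the bay, nub end at the contact wall: both ends within 3 mm sideways of the bay's centre line, 29 to 34.5 mm high in the housing, the nub face 38 to 62 mm along the housing's x, the spring contact held back 5 to 9 mm (y of cell_nub in the frame of housing between -0.003 and 0.003 m and z of cell_nub in the frame of housing between 0.029 and 0.0345 m and y of cell_flat in the frame of housing between -0.003 and 0.003 m and z of cell_flat in the frame of housing between 0.029 and 0.0345 m and x of cell_nub in the frame of housing between 0.038 and 0.062 m and value of joint spring_contact between 0.005 and 0.009 m); the robot touches nothing.
It fails at once if the spring contact is pushed with more than 20 N (contact force between spring_contact and anything else above 20 N).
It fails at once if a bystander (bottle, jar, cover or screwdriver) is shifted by more than 30 mm (distance of any of bottle, jar, cover, screwdriver from where it was at the start of the episode above 0.03 m).
It also fails if it takes over 72 s, if anything falls off the work surface, if the arm or the gripper's body presses on something with over 40 N, if the wrist force passes 120 N, or if a joint passes its speed limit or range.

## Robot

A 7-joint arm with a two-finger parallel gripper is mounted at the origin on the work surface. World frame = base frame: x ahead of the robot, y to its left, z up, the work surface at z = 0. Lengths are in mm, angles in rad, forces in N, time in s.
With the tool pointing down it reaches from about 400 to 875 mm from the base axis. Payload 4.4 kg.
Tool frame: the origin (TCP) lies at the very end of the fingers, on their centre line; the grasp point (between the pads) lies 19 mm behind it; z points along the fingers, y is the direction in which the jaws open and shut (so a half turn about z gives the same grasp; the last joint's range is limited). The gripper opens to 85 mm and grips with 20 to 120 N. Pads are 22 mm wide; open, the fingers measure 114 mm over their backs; the gripper's body (76 mm by 85 mm) begins 54 mm behind the grasp point. The pads swing forward as they close: fully open they stand 13 mm farther back than shut.
Start: joints at [-1.3, 0.628, 0.038, 1.517, -0.027, 0.996, -0.02], TCP at [214.78, 613.505, 191.913] pointing down, gripper open.
Joint ranges: [-3.06, 3.06], [-0.37, 2.12], [-1.25, 1.32], [0.18, 2.47], [-1.1, 4.24], [0.23, 1.98], [-2.94, 2.94]. Speed limits (rad/s): [2.57, 2.57, 3.14, 3.14, 3.14, 3.14, 3.14].

## Interface

Orientations are given as [roll, pitch, yaw] about the fixed x, y, z axes, in that order (R = Rz(yaw) Ry(pitch) Rx(roll)).
In Python, from cell import ctrl gives the robot as it stands. The module is installed in compiled form; this text tells all that it offers.
- The arm moves only by the shell command python3 -m jog 'ROWS'. ROWS is text: rows parted by semicolons, each of 7 numbers parted by spaces: the shift along the tool's x, y, z in mm, then the turn, a rotation vector about the tool's x, y, z in degrees, then the opening, from -1 (shut) to 1 (fully open). In form: x y z wx wy wz claw; .... A call has 1 to 8 rows; each row is the pose to reach, as a shift and turn from the pose commanded when the call began, along the tool's axes at that moment; what a row does not reach only later rows make up. A row lasts 1/8 s, in which the tool goes at most 62.5 mm and 10.7 degrees, less where a joint would pass 70% of its speed; a pose out of reach is approached as far as the arm can. A call with a gripper value outside its range is refused whole. The fingers move at their own pace and stop on an object; the grip force is fixed at half the most. Time passes only in rows, so rows that repeat a pose let the fingers close. It gives the time, the measured TCP pose, the force and the opening at its end, in the units of the state.
- ctrl.read_state(): the state, without advancing time (a new reading comes with each control period).
- ctrl.get_image(name): name is "side" or "top"; returns a dict with "image" (420x560x3 uint8, red, green, blue), "z_map" (420x560 float32, mm along the optical axis (not along the pixel's ray), 0 where there is no reading), "vertical_fov" (degrees; the focal length in pixels is half the picture's height over the tangent of half this angle, whatever the lens; pixels are square), "cx", "cy" (the principal point, pixels), "k1" (the pictures are not rectified: a ray, as slopes to the right and down, at radius r is drawn at 1 + k1 r^2 times it, then the intrinsics apply), "extrinsics" (4x4, takes a point from world to camera coordinates). Camera axes: x right, y down, z forward; pixel columns grow to the right and rows downward; lengths in mm; the calibration is good to about 2 mm. A picture is of the moment at which its call begins.
- ctrl.finish_job(): hands the job in, once; it reports no verdict.
The state is a dict: "clock": time; "qpos": joint angles; "qd": joint speeds; "tau": joint torques, N m; "eef_pos": TCP position; "tool_rot": TCP orientation; "force": force on the tool from outside, world axes, zero at the start; "torque": the same for the moment, N m; "width": finger opening in mm.
Only numpy, scipy, OpenCV 4.12 (cv2) and the standard library are available. Lean on these libraries where they do the work, as an engineer would, in place of code of your own. Each camera call takes 0.05 s, during which the arm holds its last target.

## Working session

There is one attempt and no reset: what is moved stays moved. The work goes in short steps, Python scripts to look and compute and a shell command to move; the robot and the scene stay as the last step left them, time stands still between calls to the robot, and variables do not carry over. Pictures are saved under pics/ and viewed, and the job is handed in when it is done.

```bash
ls; mkdir -p pics
python3 - <<'E'
from cell import ctrl
import cv2,numpy as np
print(ctrl.read_state())
for n in("top","side"):
    d=ctrl.get_image(n); cv2.imwrite(f"pics/{n}0.png",d["image"][:,:,::-1])
    np.savez(f"{n}0.npz",**d)
    print(n,d["vertical_fov"],d["cx"],d["cy"],d["k1"],d["extrinsics"].round(4).tolist())
E
```

```text
pics
{'clock': 0.0, 'qpos': array([-1.29979955,  0.62935339,  0.03843867,  1.51839183, -0.02696606,
        0.99629149, -0.01996673]), 'qd': array([-0.00016803,  0.00024313, -0.0014593 , -0.00205782,  0.00101019,
       -0.00084245,  0.00067422]), 'tau': array([-1.88420408e-04, -5.63402617e+01,  1.22650132e+00, -1.93443650e+01,
        1.11748188e-02,  1.06459914e-02, -1.32197997e-05]), 'eef_pos': array([214.54992475, 612.81504413, 190.97678947]), 'tool_rot': array([-3.13966724e+00,  5.27741642e-05,  2.80484978e+00]), 'force': array([-0.14805965, -0.86316098, -0.60235345]), 'torque': array([-0.00405049,  0.00413572, -0.01974322]), 'width': 85.41039768978143}
top 43.64423549326782 279.13786344500505 206.98112443939286 -0.07074063640119939 [[0.0164, -0.9999, -0.0043, 2.641], [-0.9913, -0.0157, -0.131, 609.7878], [0.1309, 0.0064, -0.9914, 1402.7802], [0.0, 0.0, 0.0, 1.0]]
side 54.684205814032524 279.6621767852152 202.06552228827823 0.019373389521224974 [[0.8588, -0.5121, -0.0167, -513.6307], [-0.3133, -0.499, -0.808, 250.0183], [0.4054, 0.6991, -0.589, 1123.6206], [0.0, 0.0, 0.0, 1.0]]
```

View pics/top0.png

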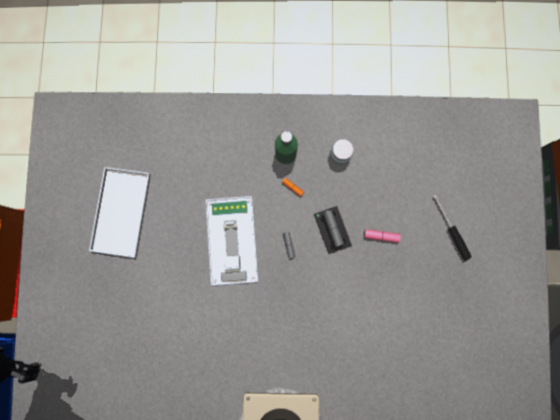

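View pics/side0.png

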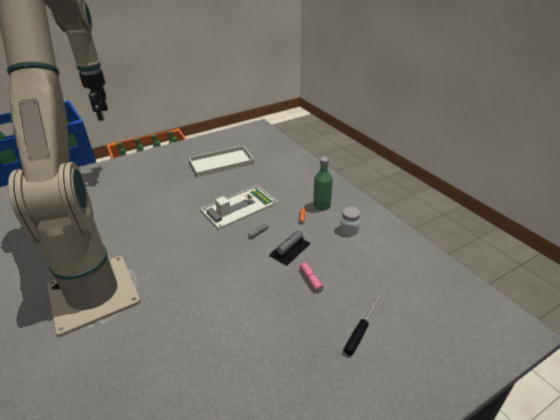

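Top view: housing at (232,240), black cradle with a grey stick at (333,229), a smaller grey stick at (289,245), orange piece at (293,187) and pink stick at (382,237). The stick in the cradle fits: it is grey and it's the larger of the greys. I'll confirm this in an enlarged crop.

Run:
```python
import cv2,numpy as np
a=cv2.imread("pics/top0.png"); b=cv2.imread("pics/side0.png")
A=cv2.resize(a[180:295,195:405],None,fx=3.8,fy=3.8,interpolation=cv2.INTER_CUBIC)
cv2.imwrite("pics/cropT.png",A)
B=cv2.resize(b[170:300,190:350],None,fx=4.5,fy=4.5,interpolation=cv2.INTER_CUBIC)
cv2.imwrite("pics/cropS.png",B)
```

```text
(no output)
```

View pics/cropT.png

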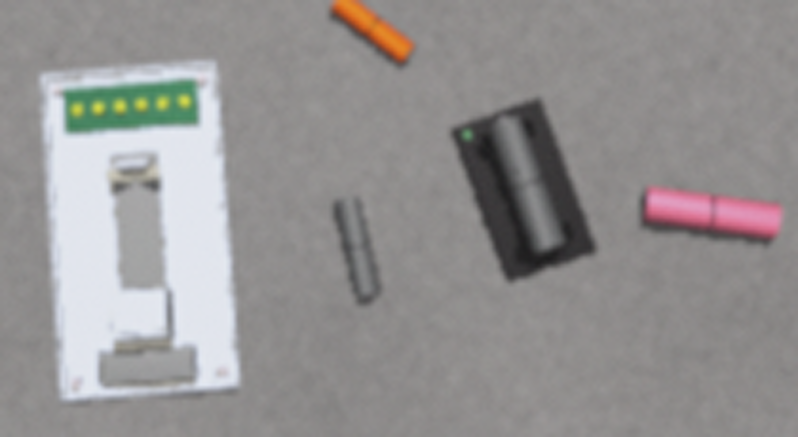

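View pics/cropS.png

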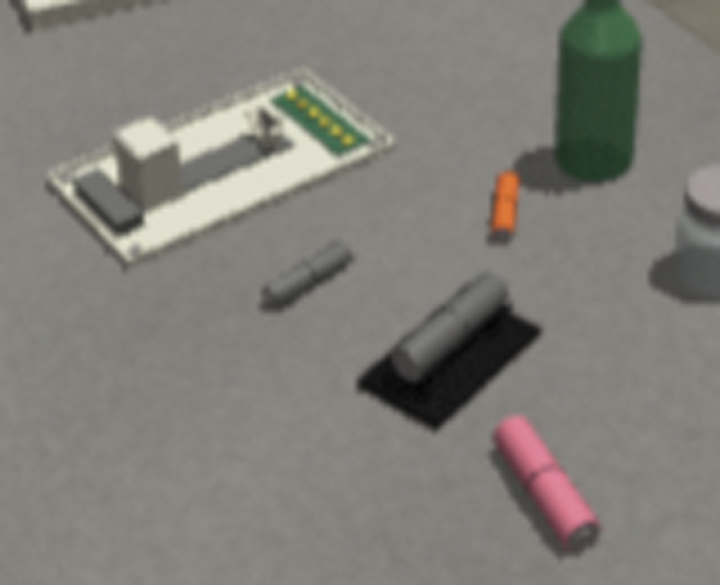

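```bash
cat > h.py <<'E'
import numpy as np,cv2
def load(n): return dict(np.load(n,allow_pickle=True))
def K(d):
    f=210/np.tan(np.radians(float(d["vertical_fov"]))/2); return np.array([[f,0,float(d["cx"])],[0,f,float(d["cy"])],[0,0,1]])
def slopes(d,px):
    return cv2.undistortPoints(np.array(px,float).reshape(-1,1,2),K(d),np.array([float(d["k1"]),0,0,0])).reshape(-1,2)
def onplane(d,px,z):
    E=d["extrinsics"];R=E[:3,:3];c=-R.T@E[:3,3]
    s=slopes(d,px); r=np.c_[s,np.ones(len(s))]@R
    return c+r*((z-c[2])/r[:,2])[:,None]
def cloud(d,px):
    E=d["extrinsics"];px=np.array(px);z=d["z_map"][px[:,1],px[:,0]]
    s=slopes(d,px);p=np.c_[s,np.ones(len(s))]*z[:,None]
    return (p[z>0]-E[:3,3])@E[:3,:3]
def proj(d,P):
    E=d["extrinsics"];q,_=cv2.projectPoints(np.array(P,float).reshape(-1,1,3),cv2.Rodrigues(E[:3,:3])[0],E[:3,3],K(d),np.array([float(d["k1"]),0,0,0]));return q.reshape(-1,2)
E
python3 - <<'E'
from h import *
T=load("top0.npz");S=load("side0.npz")
im=T["image"].astype(int);hsv=cv2.cvtColor(T["image"],cv2.COLOR_RGB2HSV)
# housing
def roi(m,x0,x1,y0,y1):
    o=np.zeros(m.shape,np.uint8);o[y0:y1,x0:x1]=m[y0:y1,x0:x1];return o
m=roi((hsv[...,2]>175).astype(np.uint8)*255,195,268,185,295)
cs,_=cv2.findContours(m,cv2.RETR_EXTERNAL,cv2.CHAIN_APPROX_NONE);c=np.vstack([k for k in cs if cv2.contourArea(k)>50])
hull=cv2.convexHull(c).reshape(-1,2)
P=onplane(T,hull,10.);r=cv2.minAreaRect(P[:,:2].astype(np.float32));print("housing",r,cv2.boxPoints(r))
# cradle black
m=roi((hsv[...,2]<70).astype(np.uint8)*255,305,360,195,260)
cs,_=cv2.findContours(m,cv2.RETR_EXTERNAL,cv2.CHAIN_APPROX_NONE);c=max(cs,key=cv2.contourArea)
P=onplane(T,cv2.convexHull(c).reshape(-1,2),8.);r=cv2.minAreaRect(P[:,:2].astype(np.float32));print("cradle",r,cv2.boxPoints(r))
for n,d,b in(("T",T,(305,360,195,260)),("S",S,(265,315,225,265))):
    x0,x1,y0,y1=b
    px=np.array([(x,y) for y in range(y0,y1) for x in range(x0,x1)])
    q=cloud(d,px);k=q[(q[:,2]>28)&(q[:,2]<60)];print(n,len(k),k.mean(0),k[:,2].max())
    u,s,v=np.linalg.svd(k[:,:2]-k[:,:2].mean(0),full_matrices=False);t=(k[:,:2]-k[:,:2].mean(0))@v[0];print(v[0],np.degrees(np.arctan2(v[0,1],v[0,0])),t.min(),t.max(),k[:,:2].mean(0)+v[0]*(t.min()+t.max())/2, np.ptp((k[:,:2]-k[:,:2].mean(0))@v[1]))
A=cv2.resize(S["image"][225:262,268:312],None,fx=16,fy=16,interpolation=cv2.INTER_CUBIC)
cv2.imwrite("pics/cropS2.png",A[:,:,::-1])
B=cv2.resize(T["image"][200:256,310:356],None,fx=10,fy=10,interpolation=cv2.INTER_CUBIC)
cv2.imwrite("pics/cropT2.png",cv2.convertScaleAbs(B[:,:,::-1],alpha=1.6))
E
```

```text
housing ((519.1967163085938, 145.1074981689453), (241.57305908203125, 132.41123962402344), 5.462036609649658) [[392.65674 199.5153 ]
 [405.2605   67.70528]
 [645.7367   90.69969]
 [633.13293 222.50972]]
cradle ((551.8685913085938, -136.94393920898438), (116.20340728759766, 66.87142944335938), 20.66447639465332) [[ 485.70566  -126.16316 ]
 [ 509.3043   -188.73228 ]
 [ 618.0315   -147.72472 ]
 [ 594.43286   -85.155594]]
T 366 [ 555.02965371 -136.94208062   41.03927271] 50.968461384768496
[-0.93229036 -0.36171078] -158.7947021679985 -50.37543817868821 49.15549421719396 [ 555.5983247  -136.72144718] 38.231498522688554
S 239 [ 547.25577937 -145.3566638    38.32770395] 45.81761436909533
[-0.94628736 -0.32332681] -161.13576374321082 -56.873680989384944 44.709148676192655 [ 553.01135097 -143.39010407] 37.52504003473098
```

View pics/cropS2.png

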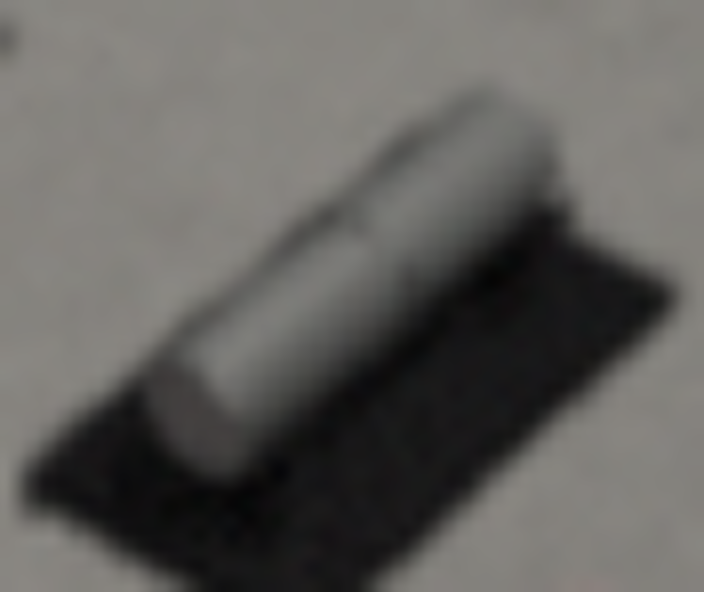

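View pics/cropT2.png

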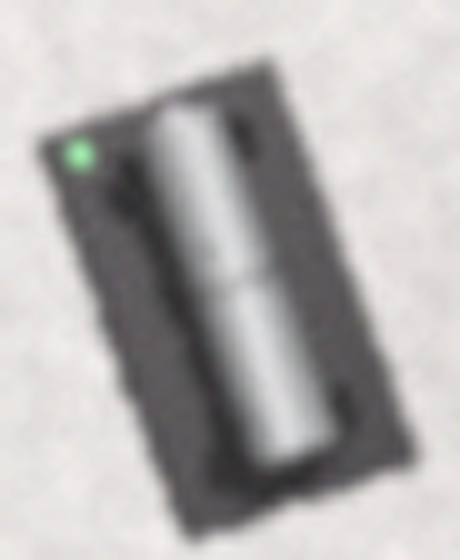

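The crops confirm it. The cradle stick is plain grey, larger than the grey one beside it, and its near (world -x) end at side (283,258) is a plain flat face. So the nub points along world +x, on the LED side. Next I'll refine the poses from both views.

Run:
```python
from h import *
T=load("top0.npz");S=load("side0.npz")
def roi(m,x0,x1,y0,y1):
    o=np.zeros(m.shape,np.uint8);o[y0:y1,x0:x1]=m[y0:y1,x0:x1]*255;return o
def rect(d,m,z):
    cs,_=cv2.findContours(m,cv2.RETR_EXTERNAL,cv2.CHAIN_APPROX_NONE);c=np.vstack([k for k in cs if cv2.contourArea(k)>30])
    P=onplane(d,cv2.convexHull(c).reshape(-1,2),z);r=cv2.minAreaRect(P[:,:2].astype(np.float32));return np.round(r[0],1),np.round(r[1],1),round(r[2],2)
hs=cv2.cvtColor(S["image"],cv2.COLOR_RGB2HSV)
print("cradle S",rect(S,roi(hs[...,2]<45,265,315,225,268),8.))
ht=cv2.cvtColor(T["image"],cv2.COLOR_RGB2HSV)
for t in(60,75,90): print("cradle T",rect(T,roi(ht[...,2]<t,305,360,195,260),8.))
g=lambda h:((h[...,0]>45)&(h[...,0]<90)&(h[...,1]>80))
print("pcb T",rect(T,roi(g(ht)|((ht[...,0]>20)&(ht[...,0]<45)&(ht[...,1]>120)),200,262,195,225),8.))
print("pcb S",rect(S,roi(g(hs)|((hs[...,0]>20)&(hs[...,0]<45)&(hs[...,1]>120)),240,280,180,210),8.))
# depth based heights in the housing frame
th=np.radians(5.46);o=np.array([519.2,145.1]);R=np.array([[np.cos(th),np.sin(th)],[-np.sin(th),np.cos(th)]])
for n,d,b in(("T",T,(200,265,190,290)),("S",S,(195,285,180,232))):
    x0,x1,y0,y1=b
    q=cloud(d,[(x,y) for y in range(y0,y1) for x in range(x0,x1)])
    l=np.c_[(q[:,:2]-o)@R.T,q[:,2]]
    for lo,hi in((50,66),):
        k=l[(l[:,2]>lo)&(l[:,2]<hi)&(abs(l[:,0])<90)]
        if len(k):print(n,"hood",len(k),k.min(0).round(1),k.max(0).round(1),k.mean(0).round(1))
    k=l[(l[:,2]>22)&(l[:,2]<48)&(l[:,0]>20)&(l[:,0]<80)&(abs(l[:,1])<40)]
    if len(k):print(n,"wall",len(k),k.min(0).round(1),k.max(0).round(1),k.mean(0).round(1))
    k=l[(l[:,2]>16)&(l[:,2]<27)&(l[:,0]<-75)&(abs(l[:,1])<45)]
    if len(k):print(n,"box",len(k),k.min(0).round(1),k.max(0).round(1),k.mean(0).round(1))
B=cv2.resize(T["image"][192:290,200:264],None,fx=6,fy=6,interpolation=cv2.INTER_CUBIC)
C=cv2.resize(S["image"][180:230,195:285],None,fx=4.6,fy=4.6,interpolation=cv2.INTER_CUBIC)
W=np.zeros((590,800,3),np.uint8);W[:588,:384]=B;W[:230,386:800]=C
cv2.imwrite("pics/hous.png",W[:,:,::-1])
```

```text
cradle S (array([ 550.3, -141.9]), array([123.3,  67.2]), 20.64)
cradle T (array([ 550.6, -137.4]), array([112. ,  64.9]), 21.45)
cradle T (array([ 551.8, -136.8]), array([117.6,  67.8]), 20.67)
cradle T (array([ 552., -137.]), array([119.1,  70.3]), 20.95)
pcb T (array([610.5, 153.7]), array([28.3, 95. ]), 5.72)
pcb S (array([606.1, 149. ]), array([23.9, 86.4]), 7.95)
T hood 189 [-79.5 -21.5  50. ] [-45.3  19.3  65.5] [-62.7  -0.9  58.1]
T wall 52 [ 35.5 -20.3  22.4] [49.7 18.4 41.9] [42.4 -0.8 29.9]
T box 206 [-118.2  -35.9   16. ] [-79.3  34.   26.9] [-99.5  -1.1  20.8]
S hood 90 [-84.7 -24.3  50.3] [-48.   20.7  59.6] [-67.3  -4.1  55.1]
S wall 28 [ 29.6 -18.6  22.4] [46.8 16.9 35.6] [39.2 -1.1 28.6]
S box 114 [-116.3  -37.8   16.2] [-75.9  33.4  26.4] [-99.7  -4.9  19.3]
```

View pics/hous.png

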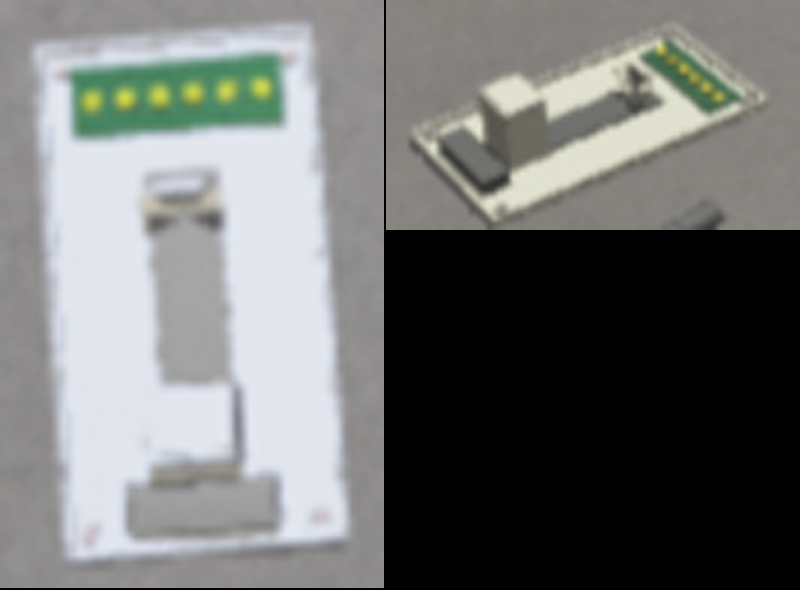

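```bash
cat >> h.py <<'E'
from scipy.spatial.transform import Rotation as Ro
def goal(x,y,z,yaw,tilt=0.,cmd=None):
    """tool down, tool x along yaw(deg); tilt(rad): tool x raised. prints shift/turn from the present pose (cmd=(pos,R) or measured)"""
    from cell import ctrl
    if cmd is None:
        s=ctrl.read_state();p=s["eef_pos"];R=Ro.from_euler("xyz",s["tool_rot"])
    else:p,R=cmd
    G=Ro.from_euler("z",yaw,degrees=True)*Ro.from_euler("y",-tilt)*Ro.from_euler("x",np.pi)
    print("shift",R.inv().apply(np.array([x,y,z])-p).round(2),"turn deg",(R.inv()*G).as_rotvec(degrees=True).round(2))
E
python3 - <<'E'
from h import *
goal(552,-138.5,120,20.8)
E
```

```text
shift [-566.77 -597.55   72.13] turn deg [-4.000e-02  1.200e-01  1.399e+02]
```

```bash
python3 -m jog '-567 -598 0 0 0 140 1;-567 -598 0 0 0 140 1;-567 -598 0 0 0 140 1;-567 -598 0 0 0 140 1;-567 -598 0 0 0 140 1;-567 -598 0 0 0 140 1;-567 -598 0 0 0 140 1;-567 -598 0 0 0 140 1'; python3 -c "
from h import *
goal(552,-138.5,120,20.8)"
```

```text
clock: 1.1
eef_pos: [420.0, 155.7, 192.0]
tool_rot: [3.141, -0.0, 1.299]
force: [0.5, 0.5, 0.2]
width: 85.2
shift [-247.98  206.07   71.88] turn deg [-0.000e+00 -3.000e-02  5.363e+01]
```

```bash
python3 -m jog '-248 206 72 0 0 53.6 1;-248 206 72 0 0 53.6 1;-248 206 72 0 0 53.6 1;-248 206 72 0 0 53.6 1;-248 206 72 0 0 53.6 1;-248 206 72 0 0 53.6 1;-248 206 72 0 0 53.6 1;-248 206 72 0 0 53.6 1'
python3 - <<'E'
from h import *
from cell import ctrl
goal(552,-138.5,120,20.8)
for n in("top","side"):
    d=ctrl.get_image(n);np.savez(n+"1.npz",**d)
    cv2.imwrite(f"pics/{n}1.png",d["image"][:,:,::-1])
    s=ctrl.read_state();print(s["eef_pos"],s["force"],proj(d,s["eef_pos"]))
T=load("top1.npz");S=load("side1.npz")
W=np.hstack([cv2.resize(T["image"][150:270,270:370],(400,480)),cv2.resize(S["image"][140:290,220:345],(400,480))])
cv2.imwrite("pics/pre.png",W[:,:,::-1])
E
```

```text
clock: 2.1
eef_pos: [552.6, -133.6, 119.8]
tool_rot: [-3.139, 0.0, 0.372]
force: [-0.7, 0.9, 0.3]
width: 85.4
shift [-2.35  4.37 -0.19] turn deg [-0.14  0.    0.52]
[ 552.79515105 -133.44121232  120.03772831] [-0.00792507  0.56242053  0.08660003] [[335.0569918  225.61664698]]
[ 552.98246768 -133.6330691   120.19020784] [ 0.83664864  0.5270724  -0.42353464] [[289.15697314 217.96356135]]
```

View pics/pre.png

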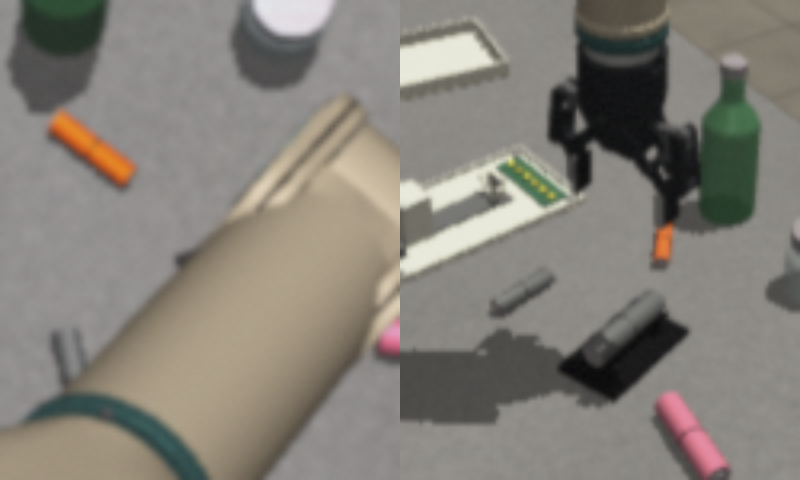

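```bash
python3 -m jog '-2.4 4.4 40 0 0 0.5 1;-2.4 4.4 80 0 0 0.5 1;-2.4 4.4 100 0 0 0.5 1;-2.4 4.4 107 0 0 0.5 1;-2.4 4.4 107.5 0 0 0.5 1;-2.4 4.4 107.5 0 0 0.5 1'; python3 -c "
from h import *
goal(552,-138.5,12.5,20.8)"
```

```text
clock: 2.95
eef_pos: [553.3, -141.0, 13.4]
tool_rot: [3.141, -0.002, 0.361]
force: [-0.7, -0.7, 0.8]
width: 85.4
shift [-0.32 -2.74  0.94] turn deg [ 0.05 -0.09 -0.11]
```

Run:
```python
from h import *
from cell import ctrl
S=ctrl.get_image("side")
W=cv2.resize(S["image"][180:280,250:350],(600,600),interpolation=cv2.INTER_CUBIC)
cv2.imwrite("pics/pre2.png",W[:,:,::-1])
```

```text
(no output)
```

View pics/pre2.png

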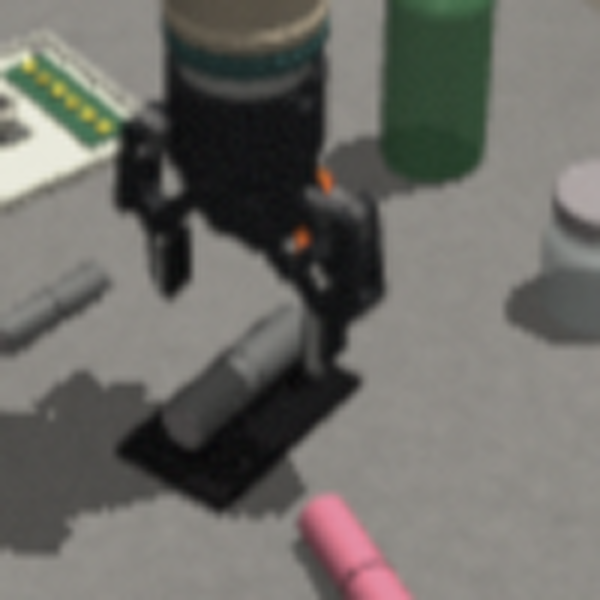

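Run:
```python
from h import *
from cell import ctrl
S=ctrl.get_image("side");s=ctrl.read_state();p=s["eef_pos"];R=Ro.from_euler("xyz",s["tool_rot"])
W=cv2.resize(S["image"][180:280,250:350],(600,600),interpolation=cv2.INTER_CUBIC)[:,:,::-1].copy()
def dot(P,c):
    u=(proj(S,P)-[250,180]+.5)*6
    for a in u: cv2.circle(W,tuple(int(v) for v in a),4,c,-1)
    print(u.round())
for sy in(-1,1): dot([p+R.apply([sx*11,sy*42.7,-13]) for sx in(-1,1)],(0,0,255) if sy<0 else (255,0,0))
c=np.array([552,-138.5,32]);a=np.radians(20.8);x=np.array([np.cos(a),np.sin(a),0]);n=np.array([-x[1],x[0],0])
dot([c+50*x,c-50*x,c],(0,255,255))
c[2]=8
dot([c+i*60*x+j*35*n for i in(-1,1) for j in(-1,1)],(0,255,0))
cv2.imwrite("pics/pre3.png",W)
```

```text
[[167. 361.]
 [194. 339.]]
[[302. 431.]
 [328. 407.]]
[[300. 322.]
 [180. 427.]
 [242. 373.]]
[[225. 505.]
 [114. 445.]
 [366. 374.]
 [258. 321.]]
```

View pics/pre3.png

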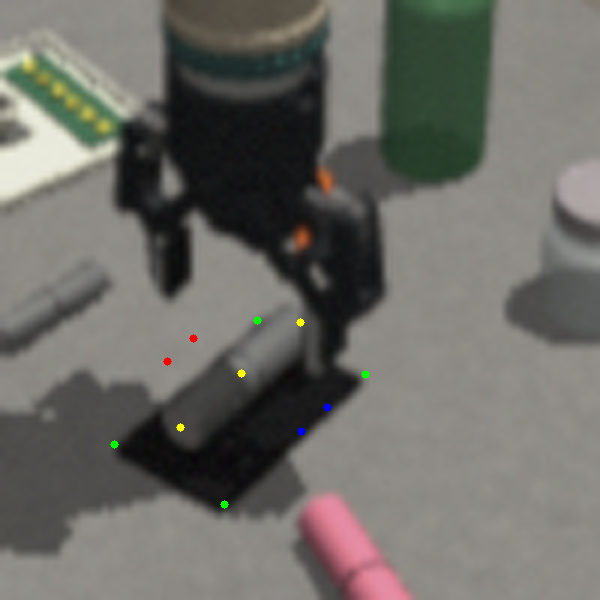

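Run:
```python
from h import *
from cell import ctrl
S=ctrl.get_image("side");s=ctrl.read_state();p=s["eef_pos"];R=Ro.from_euler("xyz",s["tool_rot"])
print(p,s["qpos"])
px=[(x,y) for y in range(200,250) for x in range(265,318)]
q=cloud(S,px)
l=R.inv().apply(q-p)
k=l[(abs(l[:,1])>30)&(abs(l[:,1])<70)&(abs(l[:,0])<40)&(l[:,2]<0)]
for sg in(-1,1):
    j=k[k[:,1]*sg>0]; print(sg,len(j)); 
    o=j[np.argsort(-j[:,2])][:400]
    for a in range(0,len(o),15): print(o[a].round(0))
```

```text
[ 553.04716506 -141.09590878   13.22503971] [-0.1118387   0.83347737  0.50593022  1.88885714 -0.68996274  0.59892857
 -0.36760444]
-1 227
[  4. -43. -50.]
[ 10. -44. -61.]
[ -8. -53. -69.]
[-10. -43. -79.]
[-10. -43. -87.]
[-13. -48. -94.]
[ -12.  -44. -102.]
[ -13.  -48. -104.]
[   7.  -60. -109.]
[ -18.  -32. -115.]
[  -2.  -60. -122.]
[ -15.  -60. -130.]
[ -13.  -61. -139.]
[ -14.  -34. -144.]
[  -9.  -45. -151.]
[  -6.  -48. -155.]
1 415
[ -9.  49. -52.]
[ -8.  52. -65.]
[ -9.  56. -71.]
[ -9.  55. -78.]
[-12.  47. -87.]
[-14.  45. -99.]
[ -16.   50. -103.]
[ -15.   66. -106.]
[ -15.   38. -111.]
[ -11.   66. -115.]
[   9.   38. -117.]
[  13.   35. -120.]
[ -12.   60. -127.]
[ -16.   69. -134.]
[ -10.   54. -140.]
[   7.   70. -145.]
[  -6.   69. -148.]
[   5.   67. -151.]
[  -1.   69. -153.]
[  -4.   53. -154.]
[ -13.   60. -155.]
[ -11.   35. -160.]
[ -18.   36. -169.]
[ -17.   35. -174.]
[  -1.   37. -180.]
[   3.   38. -184.]
[ -16.   35. -190.]
```

The side image and depth put the open fingertips about 30 mm higher than the stated TCP. Closing will tell: either the fingers hold the stick or they shut in the air above it.

```bash
python3 -m jog '-0.3 -1.5 0 0 0 0 1;-0.3 -1.5 0 0 0 0 0;-0.3 -1.5 0 0 0 0 -0.3;-0.3 -1.5 0 0 0 0 -0.4;-0.3 -1.5 0 0 0 0 -0.4'
python3 - <<'E'
from h import *
from cell import ctrl
S=ctrl.get_image("side");print(ctrl.read_state()["width"],ctrl.read_state()["force"])
W=cv2.resize(S["image"][180:280,250:350],(600,600),interpolation=cv2.INTER_CUBIC)
cv2.imwrite("pics/cl.png",W[:,:,::-1])
E
```

```text
clock: 3.72
eef_pos: [551.6, -139.8, 12.3]
tool_rot: [-3.142, 0.0, 0.36]
force: [-0.7, 0.8, -0.5]
width: 25.8
25.624662857931366 [-0.53592479  1.15849593 -0.25096087]
```

View pics/cl.png

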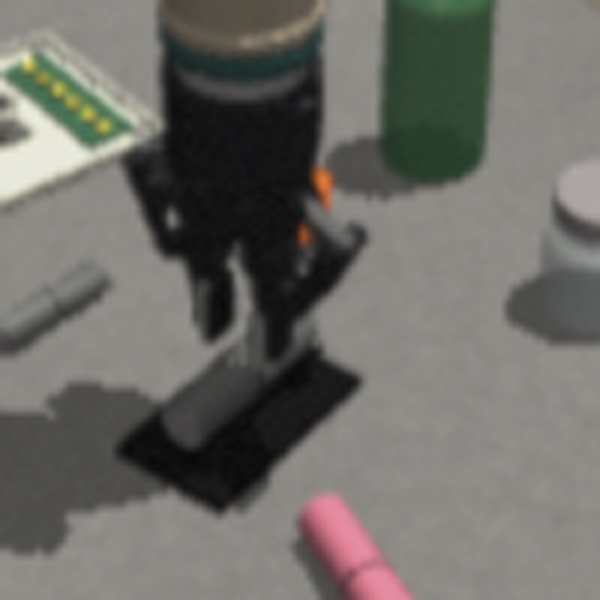

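```bash
python3 -m jog '0 0 0 0 0 0 -0.6;0 0 0 0 0 0 -0.6;0 0 0 0 0 0 -0.6'
```

```text
clock: 4.15
eef_pos: [551.6, -139.7, 12.4]
tool_rot: [-3.142, 0.0, 0.361]
force: [0.2, -0.5, 0.2]
width: 17.0
```

The width went to 17, so the fingers shut in the air and the tips really are off the stated TCP. I'll measure the offset from the images.

Run:
```python
from h import *
from cell import ctrl
S=ctrl.get_image("side");np.savez("side2.npz",**S);s=ctrl.read_state();p=s["eef_pos"];R=Ro.from_euler("xyz",s["tool_rot"])
T=ctrl.get_image("top")
W=cv2.resize(S["image"][180:280,250:350],(600,600),interpolation=cv2.INTER_CUBIC)
cv2.imwrite("pics/cl2.png",W[:,:,::-1])
hs=S["image"].max(2)
px=np.array([(x,y) for y in range(200,250) for x in range(265,318) if hs[y,x]<60])
q=cloud(S,px); k=(q[:,2]>25)&(q[:,2]<110)
l=R.inv().apply(q-p)
o=np.argsort(q[:,2])
for i in o[k[o]][:200:6]: print(px[i] if len(px)==len(q) else '',q[i].round(0),l[i].round(0))
```

```text
[ 504. -138.   25.] [-44. -19. -13.]
 [ 539. -155.   26.] [-18.  10. -13.]
 [ 542. -155.   28.] [-14.  11. -16.]
 [ 594. -141.   29.] [ 40.  16. -17.]
 [ 594. -136.   30.] [ 41.  12. -18.]
 [737. -12.  32.] [218. -54. -19.]
 [ 533. -158.   35.] [-23.  11. -22.]
 [ 528. -162.   36.] [-30.  12. -24.]
 [ 518. -161.   37.] [-40.   8. -25.]
 [ 548. -152.   39.] [ -8.  10. -27.]
 [ 546. -132.   57.] [ -3.  -9. -45.]
 [ 552. -162.   61.] [ -8.  21. -49.]
 [ 554. -130.   64.] [  6.  -8. -51.]
 [ 551. -164.   67.] [-10.  22. -54.]
 [ 554. -164.   69.] [ -6.  23. -56.]
 [ 549. -133.   72.] [ -0.  -7. -60.]
 [ 558. -163.   74.] [ -2.  24. -61.]
 [ 552. -162.   76.] [ -7.  21. -63.]
 [ 561. -158.   77.] [  2.  21. -65.]
 [ 553. -132.   81.] [  4.  -7. -69.]
 [ 554. -164.   84.] [ -6.  24. -72.]
 [ 550. -131.   86.] [  2.  -8. -73.]
 [ 546. -133.   89.] [ -3.  -8. -76.]
 [ 549. -133.   91.] [  0.  -7. -79.]
 [ 548. -130.   94.] [ -0. -10. -81.]
 [ 548. -129.   96.] [  1. -11. -84.]
 [ 538. -134.   97.] [-11. -10. -84.]
 [ 552. -123.   98.] [  7. -16. -85.]
 [ 534. -129.   99.] [-13. -16. -87.]
 [ 554. -164.  100.] [ -7.  24. -88.]
 [ 553. -127.  101.] [  5. -11. -88.]
 [ 565. -158.  102.] [  6.  22. -90.]
 [ 534. -135.  103.] [-15. -10. -90.]
 [ 544. -153.  104.] [-12.  10. -92.]
```

View pics/cl2.png

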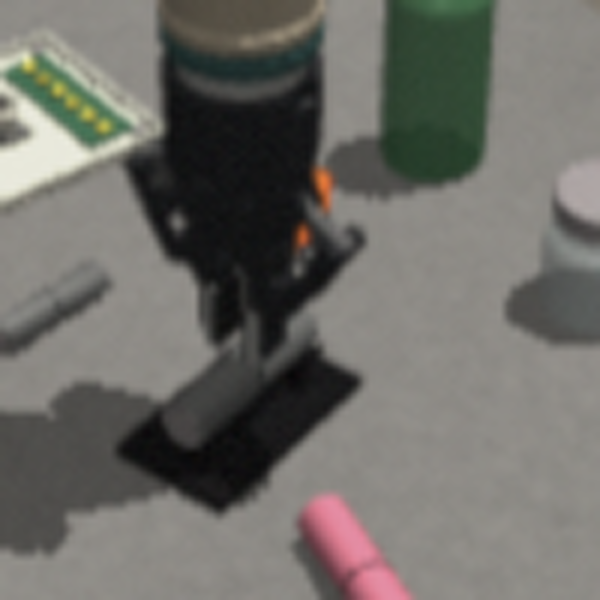

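Run:
```python
from h import *
from cell import ctrl
S=load("side2.npz");s=ctrl.read_state();p=s["eef_pos"];R=Ro.from_euler("xyz",s["tool_rot"])
print(p,s["clock"])
for x in (290,291,292,293,294):
  for y in range(228,247,2):
    q=cloud(S,[(x,y)])
    print((x,y),S["image"][y,x],q[0].round(0),R.inv().apply(q[0]-p).round(0)) if len(q) else 0
A=cv2.resize(S["image"][215:255,270:315],(788,700),interpolation=cv2.INTER_NEAREST)
cv2.imwrite("pics/tip.png",cv2.convertScaleAbs(A[:,:,::-1],alpha=1.7)[:600])
```

```text
[ 551.66982992 -139.73970401   12.39373426] 4.25
(290, 228) [42 42 40] [609. -48.  -3.] [ 86. -66.  15.]
(290, 230) [41 41 39] [603. -58.  -1.] [ 76. -58.  14.]
(290, 232) [35 34 33] [ 543. -154.   85.] [-13.  10. -73.]
(290, 234) [49 49 48] [ 543. -155.   79.] [-14.  11. -66.]
(290, 236) [76 76 72] [ 544. -152.   69.] [-12.   9. -57.]
(290, 238) [65 65 64] [ 544. -152.   61.] [-12.   9. -49.]
(290, 240) [62 63 62] [ 544. -153.   54.] [-12.  10. -42.]
(290, 242) [64 64 63] [ 546. -149.   41.] [ -8.   6. -29.]
(290, 244) [57 56 55] [ 544. -152.   37.] [-11.   9. -24.]
(290, 246) [47 47 46] [ 543. -154.   31.] [-13.  10. -18.]
(291, 228) [27 28 28] [ 544. -157.  103.] [-13.  14. -90.]
(291, 230) [31 30 30] [ 544. -159.   97.] [-14.  15. -84.]
(291, 232) [61 61 59] [ 545. -156.   87.] [-12.  13. -74.]
(291, 234) [71 71 68] [ 544. -158.   80.] [-13.  14. -68.]
(291, 236) [73 73 71] [ 545. -156.   71.] [-12.  13. -59.]
(291, 238) [72 73 70] [ 545. -157.   64.] [-12.  13. -51.]
(291, 240) [71 69 68] [ 544. -158.   57.] [-13.  14. -45.]
(291, 242) [62 61 60] [ 551. -148.   39.] [ -4.   7. -
[... 1183 characters left out ...]
293, 244) [36 36 36] [ 557. -149.   29.] [  1.  11. -17.]
(293, 246) [17 16 17] [ 567. -133.    3.] [17. -1.  9.]
(294, 228) [19 20 21] [ 551. -164.  105.] [ -9.  22. -92.]
(294, 230) [17 17 19] [ 550. -165.   98.] [-10.  23. -85.]
(294, 232) [20 21 20] [ 551. -163.   89.] [ -9.  22. -77.]
(294, 234) [19 20 20] [ 550. -165.   83.] [-11.  23. -71.]
(294, 236) [23 24 24] [ 551. -164.   74.] [ -9.  22. -62.]
(294, 238) [26 27 28] [ 551. -164.   67.] [-10.  22. -54.]
(294, 240) [71 72 70] [ 552. -161.   56.] [ -7.  20. -43.]
(294, 242) [62 62 61] [ 561. -148.   34.] [  6.  11. -21.]
(294, 244) [25 27 27] [ 563. -145.   23.] [  9.   9. -10.]
(294, 246) [18 18 20] [ 567. -138.    7.] [15.  4.  5.]
```

View pics/tip.png

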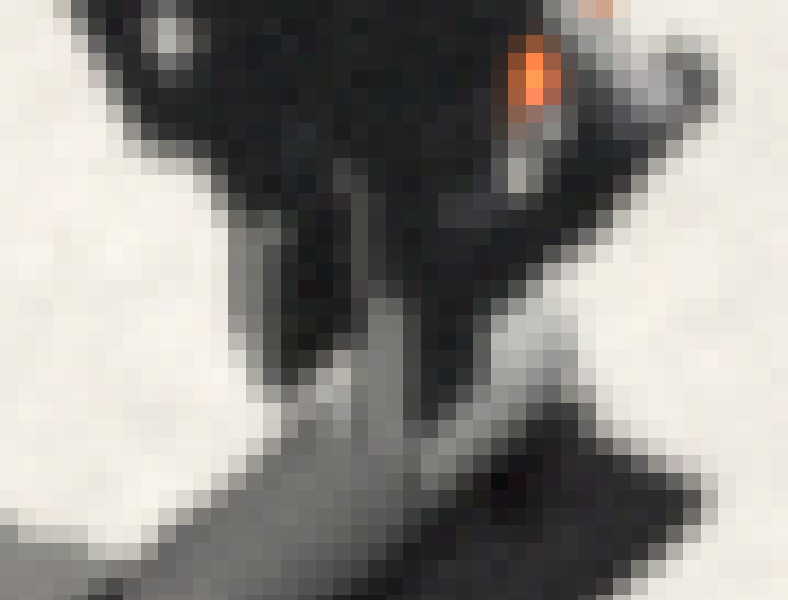

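The tips are 40 mm or so above the reported TCP, both from depth and from the picture, while sideways they agree. I'll open partly and go down in steps, watching the force.

```bash
python3 -m jog '0 0 0 0 0 0 0.3;0 0 0 0 0 0 0.3;0 0 0 0 0 0 0.3;0 0 15 0 0 0 0.3;0 0 30 0 0 0 0.3;0 0 30 0 0 0 0.3'
python3 - <<'E'
from h import *
from cell import ctrl
S=ctrl.get_image("side");np.savez("side3.npz",**S);s=ctrl.read_state();p=s["eef_pos"];R=Ro.from_euler("xyz",s["tool_rot"]);print(p,s["force"])
A=cv2.resize(S["image"][205:265,265:325],(600,600),interpolation=cv2.INTER_CUBIC)
cv2.imwrite("pics/d1.png",cv2.convertScaleAbs(A[:,:,::-1],alpha=1.5))
E
```

```text
clock: 5.0
eef_pos: [550.2, -139.2, -19.4]
tool_rot: [-3.139, 0.003, 0.36]
force: [-0.4, -0.8, -0.2]
width: 55.7
[ 550.77218674 -139.63678006  -18.69667235] [-0.16458653  0.2535337   0.31365993]
```

View pics/d1.png

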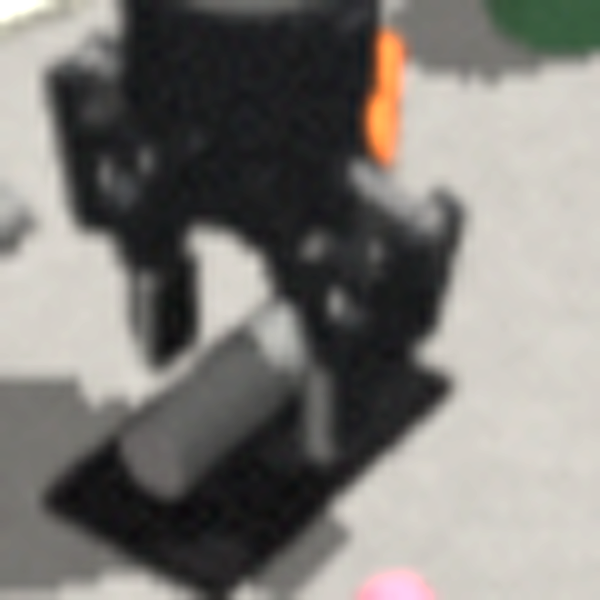

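Run:
```python
from h import *
S=load("side3.npz");p=np.array([550.7,-139.6,-18.9]);R=Ro.from_euler("xyz",[-3.14,0.001,.36])
for x,y in[(295,242),(296,244),(296,246),(297,248),(297,249),(297,250),(297,251),(280,236),(280,238),(280,239),(281,240),(281,241)]:
    q=cloud(S,[(x,y)]);print((x,y),S["image"][y,x],q.round(0),R.inv().apply(q-p).round(0))
```

```text
(295, 242) [55 55 53] [[ 549. -173.   58.]] [[-14.  30. -77.]]
(296, 244) [69 69 67] [[ 550. -176.   52.]] [[-13.  34. -71.]]
(296, 246) [67 67 65] [[ 549. -177.   46.]] [[-14.  34. -65.]]
(297, 248) [60 59 59] [[ 554. -175.   34.]] [[ -9.  34. -53.]]
(297, 249) [65 64 63] [[ 555. -173.   28.]] [[ -7.  33. -47.]]
(297, 250) [61 60 58] [[ 554. -176.   27.]] [[-10.  35. -46.]]
(297, 251) [37 37 36] [[ 564. -161.    6.]] [[  5.  24. -25.]]
(280, 236) [39 40 38] [[ 530. -119.   51.]] [[-13. -27. -70.]]
(280, 238) [40 40 39] [[ 527. -123.   47.]] [[-17. -24. -66.]]
(280, 239) [41 40 39] [[ 531. -116.   36.]] [[-10. -29. -55.]]
(281, 240) [27 27 26] [[ 534. -117.   32.]] [[ -8. -27. -50.]]
(281, 241) [62 62 59] [[ 534. -116.   27.]] [[ -8. -28. -46.]]
```

```bash
python3 -m jog '0 0 5 0 0 0 0.3;0 0 8 0 0 0 0.3;0 0 8 0 0 0 0.3;0 0 8 0 0 0 -0.3;0 0 8 0 0 0 -1;0 0 8 0 0 0 -1;0 0 8 0 0 0 -1;0 0 8 0 0 0 -1'
python3 - <<'E'
from h import *
from cell import ctrl
S=ctrl.get_image("side");np.savez("side4.npz",**S);s=ctrl.read_state();print(s["eef_pos"],s["force"],s["width"])
A=cv2.resize(S["image"][205:265,265:325],(600,600),interpolation=cv2.INTER_CUBIC)
cv2.imwrite("pics/d2.png",cv2.convertScaleAbs(A[:,:,::-1],alpha=1.5))
E
```

```text
clock: 6.05
eef_pos: [551.0, -137.6, -25.2]
tool_rot: [-3.138, 0.0, 0.361]
force: [-1.7, 3.9, 5.6]
width: 24.4
[ 551.0303755  -137.60713795  -25.2178671 ] [-1.16129637  5.04313405  5.94569736] 24.055672069572275
```

View pics/d2.png

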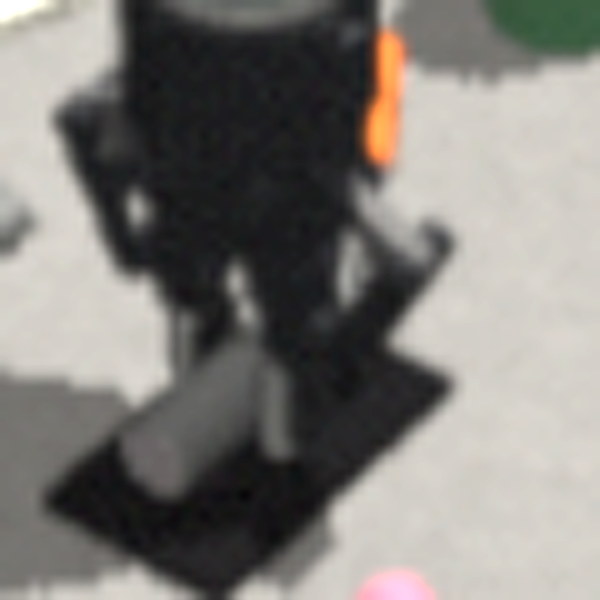

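```bash
python3 -m jog '0 0 -5 0 0 0 -1;0 0 -15 0 0 0 -1;0 0 -35 0 0 0 -1;0 0 -70 0 0 0 -1;0 0 -70 0 0 0 -1;0 0 -70 0 0 0 -1'
python3 - <<'E'
from h import *
from cell import ctrl
S=ctrl.get_image("side");np.savez("side5.npz",**S)
for i in range(3):
    s=ctrl.read_state();print(s["eef_pos"],s["tool_rot"],s["force"],s["torque"],s["width"])
A=cv2.resize(S["image"][165:265,245:345],(600,600),interpolation=cv2.INTER_CUBIC)
cv2.imwrite("pics/d3.png",cv2.convertScaleAbs(A[:,:,::-1],alpha=1.5))
E
```

```text
clock: 6.85
eef_pos: [551.4, -139.5, 44.3]
tool_rot: [-3.141, 0.0, 0.361]
force: [-0.0, 0.1, -1.0]
width: 24.3
[ 551.0907738  -139.36890563   43.79450785] [-3.14072136e+00  8.84089223e-04  3.60665164e-01] [-0.16202339  0.6314546  -1.08318681] [0.02999699 0.01495565 0.0195304 ] 23.91268204251438
[ 551.0907738  -139.36890563   43.79450785] [-3.14072136e+00  8.84089223e-04  3.60665164e-01] [-0.16202339  0.6314546  -1.08318681] [0.02999699 0.01495565 0.0195304 ] 23.91268204251438
[ 551.0907738  -139.36890563   43.79450785] [-3.14072136e+00  8.84089223e-04  3.60665164e-01] [-0.16202339  0.6314546  -1.08318681] [0.02999699 0.01495565 0.0195304 ] 23.91268204251438
```

View pics/d3.png

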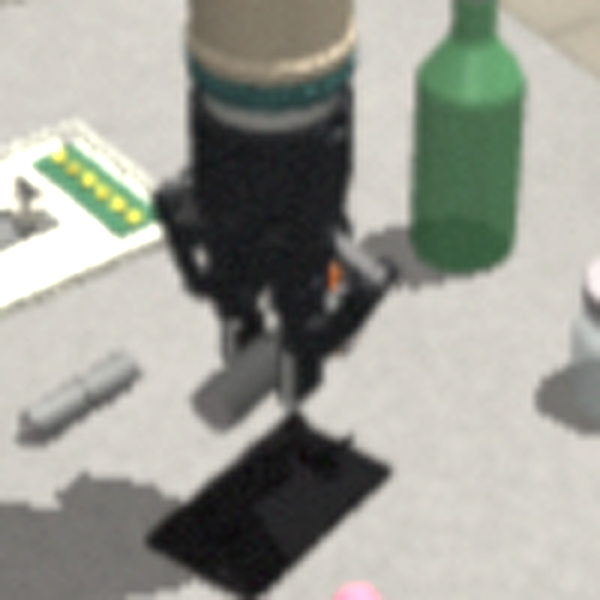

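Run:
```python
from h import *
S=load("side5.npz");p=np.array([551.2,-139.4,44.1]);R=Ro.from_euler("xyz",[-3.1407,0.001,.3607])
A=cv2.resize(S["image"][215:245,265:305],(800,600),interpolation=cv2.INTER_CUBIC)
def dot(P,c):
    for a in (proj(S,P)-[265,215]+.5)*20: cv2.circle(A,tuple(int(v) for v in a),5,c,-1)
A=cv2.convertScaleAbs(A,alpha=1.7)
f=lambda L,d: [p+R.apply(np.array([L,d*np.cos(t),-57.2+d*np.sin(t)])) for t in np.linspace(0,6.28,24)]
dot(f(-50,13),(255,0,0));dot(f(-50,0),(255,0,0))
cv2.imwrite("pics/flat.png",A[:,:,::-1])
for x,y in[(279,231),(280,232),(281,233),(282,232),(281,234)]:
    q=cloud(S,[(x,y)]);print((x,y),S["image"][y,x],q.round(0),R.inv().apply(q-p).round(0))
```

```text
(279, 231) [72 69 68] [[ 505. -156.  108.]] [[-49.  -1. -64.]]
(280, 232) [71 68 68] [[ 506. -159.  106.]] [[-49.   3. -62.]]
(281, 233) [71 68 67] [[ 509. -160.  102.]] [[-47.   4. -57.]]
(282, 232) [66 64 63] [[ 510. -165.  109.]] [[-48.   9. -65.]]
(281, 234) [70 68 67] [[ 508. -162.   99.]] [[-48.   5. -55.]]
```

View pics/flat.png

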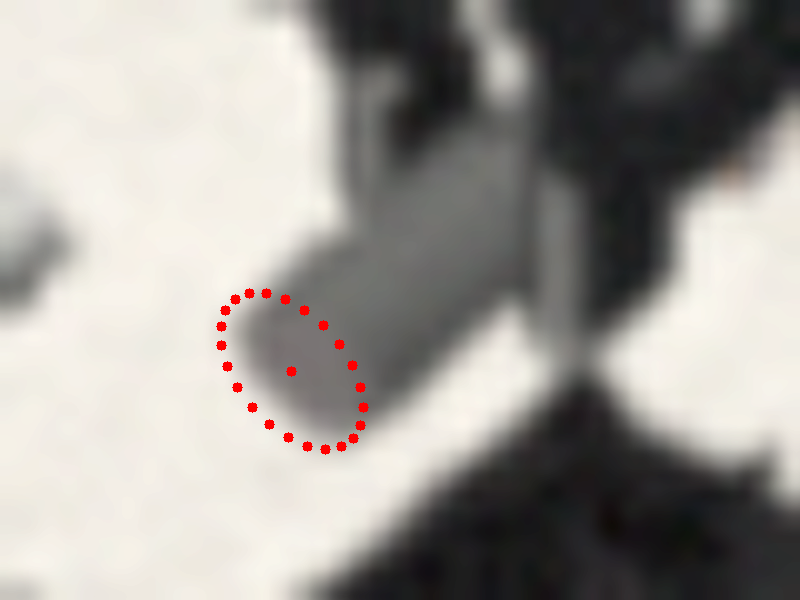

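```bash
cat > ov.py <<'E'
from h import *
import sys
hx,hy,yaw,off=[float(v) for v in sys.argv[1:5]]
a=np.radians(yaw);H=lambda x,y,z: [hx+x*np.cos(a)-y*np.sin(a),hy+x*np.sin(a)+y*np.cos(a),z]
out=[]
for n,(x0,y0,x1,y1),k in(("top0.npz",(200,190,264,290),6),("side0.npz",(195,180,285,230),8)):
    d=load(n);A=cv2.resize(d["image"][y0:y1,x0:x1],None,fx=k,fy=k,interpolation=cv2.INTER_CUBIC)[:,:,::-1].copy()
    dx=np.array([float(v) for v in sys.argv[5:7]]) if n[0]=="t" else np.zeros(2)
    def poly(P,c):
        P=[np.array(H(*q))+[dx[0],dx[1],0] for q in P]
        u=(proj(d,P)-[x0,y0]+.5)*k; cv2.polylines(A,[u.round().astype(np.int32)],True,c,1)
    rc=lambda X0,X1,Y,z:[(X0,-Y,z),(X1,-Y,z),(X1,Y,z),(X0,Y,z)]
    poly(rc(-120,120,65,10),(0,0,255));poly(rc(-120,120,65,0),(255,0,255))
    poly(rc(-112,-88,30,21),(255,0,0))
    poly(rc(-70+off,-40+off,17,58),(0,160,0));poly(rc(50+off,55+off,12,36),(0,128,255));poly(rc(-40+off,41+off,13,8),(255,255,0))
    cv2.imwrite(f"pics/ov_{n[:3]}_{sys.argv[7]}.png",A)
E
python3 ov.py 519.2 142.3 5.5 -7 0 2.4 a
```

```text
(no output)
```

View pics/ov_top_a.png

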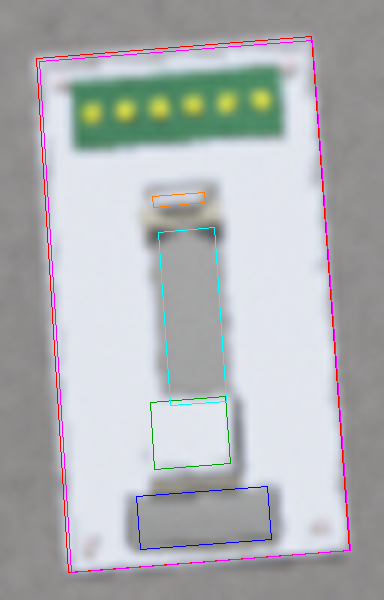

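View pics/ov_sid_a.png

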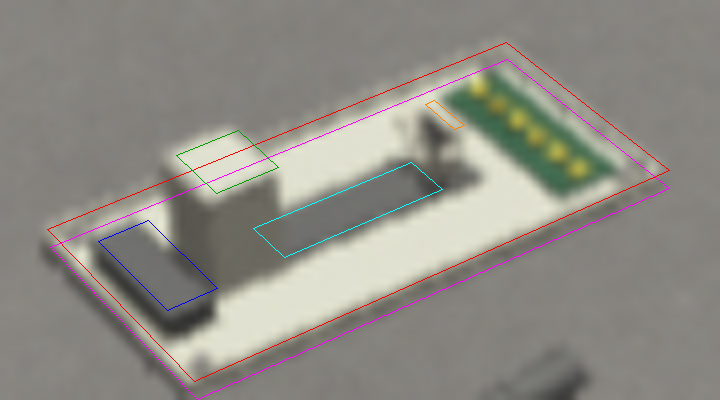

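Overlays agree with both views, and the bay insert sits at about -7 mm. Stick axis in the tool frame: z = -57 from the reported TCP, flat end at tool x ≈ -49. I'll write a target helper and fly over.

```bash
cat > st.py <<'E'
from h import *
HX,HY,HYAW=519.2,142.3,5.5
FT=np.array([-49.,0,-57.2])   # flat centre in tool frame
a=np.radians(HYAW);RH=Ro.from_euler("z",a)
def tcp(fx,fy,fz,tilt):
    G=RH*Ro.from_euler("y",-tilt)*Ro.from_euler("x",np.pi)
    return np.array([HX,HY,0])+RH.apply([fx,fy,fz])-G.apply(FT),G
def go(fx,fy,fz,tilt):
    from cell import ctrl
    s=ctrl.read_state();p=s["eef_pos"];R=Ro.from_euler("xyz",s["tool_rot"])
    P,G=tcp(fx,fy,fz,tilt)
    print("target",P.round(1),"shift",R.inv().apply(P-p).round(2),"turn",(R.inv()*G).as_rotvec(degrees=True).round(2))
def where():
    from cell import ctrl
    s=ctrl.read_state();p=s["eef_pos"];R=Ro.from_euler("xyz",s["tool_rot"])
    f=RH.inv().apply(p+R.apply(FT)-[HX,HY,0]);n=RH.inv().apply(p+R.apply(FT+[100,0,0])-[HX,HY,0])
    print("t",round(s["clock"],2),"flat",f.round(1),"nub",n.round(1),"F(h)",RH.inv().apply(s["force"]).round(1),"tau",RH.inv().apply(s["torque"]).round(2),"w",round(s["width"],1))
E
python3 -c "
from st import *
where();go(-25,0,95,0.0);go(-25,0,95,0.26);go(-25,0,36,0.26)"
```

```text
t 6.9 flat [ -42.5 -296.3  101. ] nub [  54.  -270.1  100.9] F(h) [-0.1  0.6 -1.1] tau [0.03 0.01 0.02] w 23.9
target [543.1 144.6  37.8] shift [  92.73 -268.52    6.15] turn [-0.04  0.06 15.16]
target [556.1 145.9  52.3] shift [ 105.32 -265.11   -8.39] turn [-2.01 14.87 15.07]
target [556.1 145.9  -6.7] shift [ 105.37 -265.06   50.61] turn [-2.01 14.87 15.07]
```

```bash
python3 -m jog '20 -30 -30 0 0 0 -1;105 -265 -30 -2 14.9 15.1 -1;105 -265 -30 -2 14.9 15.1 -1;105 -265 -30 -2 14.9 15.1 -1;105 -265 -30 -2 14.9 15.1 -1;105 -265 -30 -2 14.9 15.1 -1;105 -265 -30 -2 14.9 15.1 -1;105 -265 -30 -2 14.9 15.1 -1'
python3 - <<'E'
from st import *
from cell import ctrl
for n,(x0,y0,x1,y1) in(("top",(195,180,295,300)),("side",(180,130,320,235))):
    d=ctrl.get_image(n);np.savez(n+"6.npz",**d)
    cv2.imwrite(f"pics/{n}6.png",cv2.resize(d["image"][y0:y1,x0:x1],None,fx=5,fy=5,interpolation=cv2.INTER_CUBIC)[:,:,::-1])
where();go(-25,0,60,.26)
E
```

```text
clock: 7.9
eef_pos: [556.5, 142.5, 74.1]
tool_rot: [3.14, -0.261, 0.092]
force: [0.8, 0.2, -1.8]
width: 24.2
t 8.0 flat [-24.8  -2.8 117. ] nub [ 71.8  -3.3 142.8] F(h) [ 1.1 -0.7 -1.2] tau [-0.01  0.34 -0.01] w 23.9
target [556.1 145.9  17.3] shift [-15.02  -3.18  55.02] turn [ 0.1  -0.08 -0.24]
```

View pics/side6.png

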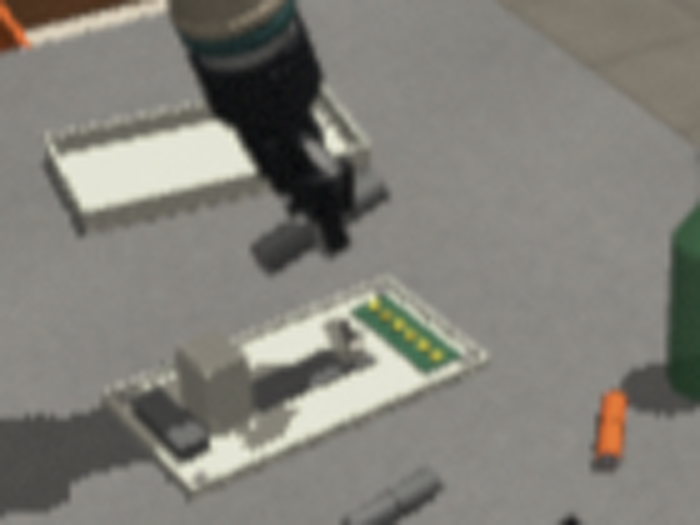

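View pics/top6.png

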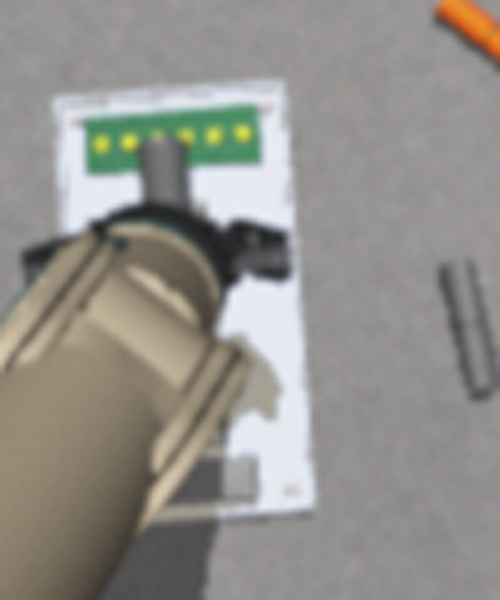

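```bash
cat > chk.py <<'E'
from st import *
import sys
from cell import ctrl
def chk(tag,boxes=(("top",(195,180,295,300)),("side",(180,130,320,235)))):
    s=ctrl.read_state();p=s["eef_pos"];R=Ro.from_euler("xyz",s["tool_rot"])
    for n,(x0,y0,x1,y1) in boxes:
        d=ctrl.get_image(n);np.savez(n+tag+".npz",**d);k=min(800/(x1-x0),600/(y1-y0))
        A=cv2.resize(d["image"][y0:y1,x0:x1],None,fx=k,fy=k,interpolation=cv2.INTER_CUBIC)[:,:,::-1].copy()
        A=cv2.convertScaleAbs(A,alpha=1.5)
        for L in(-49,49):
            P=[p+R.apply([L,13*np.cos(t),-57.2+13*np.sin(t)]) for t in np.linspace(0,6.28,25)]
            u=((proj(d,P)-[x0,y0]+.5)*k).round().astype(np.int32);cv2.polylines(A,[u],True,(0,0,255),1)
        cv2.imwrite(f"pics/{n}{tag}.png",A)
E
python3 -c "
from chk import *
chk('7',(('top',(210,190,250,220)),('side',(220,160,265,195))))"
```

```text
(no output)
```

View pics/side7.png

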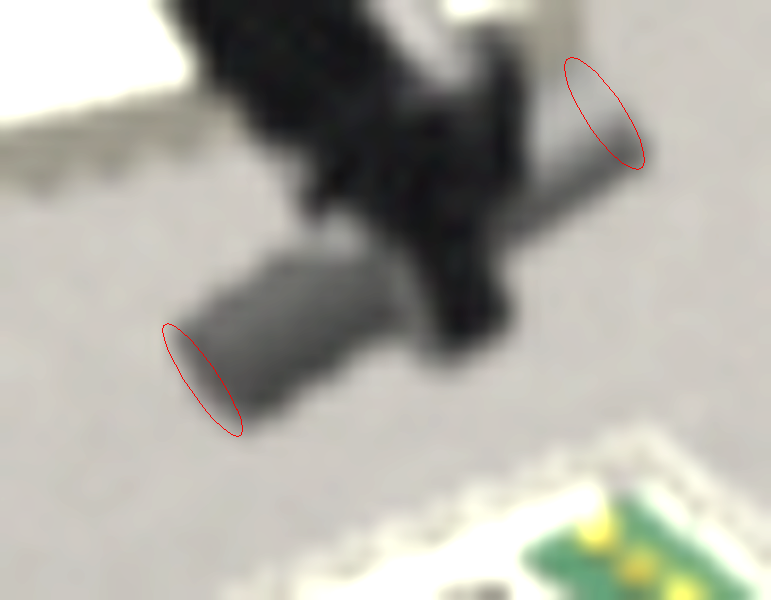

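View pics/top7.png

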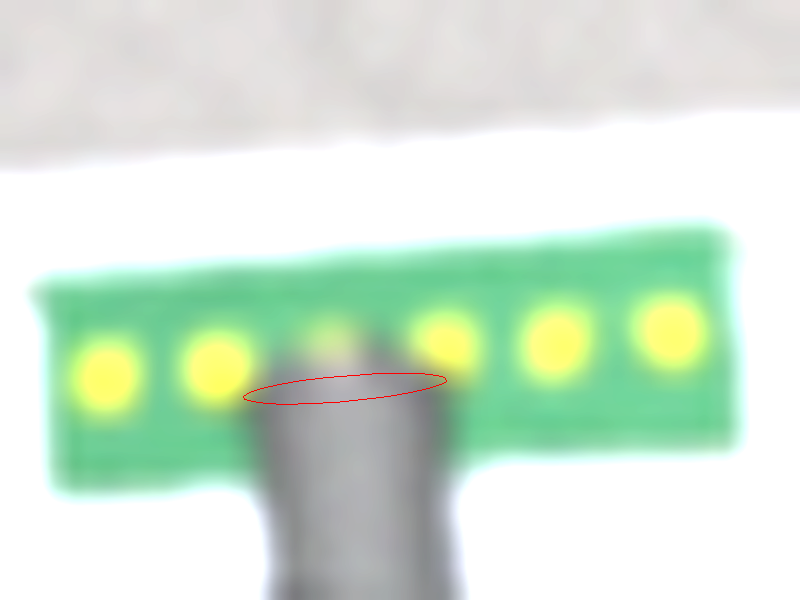

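The tool-fixed stick model holds under tilt in both views, to about 1-2 mm along the stick. I'll update the constants and descend to pre-entry.

```bash
sed -i 's/142.3/143.5/;s/-49\.,0/-47.8,0/' st.py; sed -i 's/(-49,49)/(-47.8,50.2)/' chk.py; python3 -c "
from st import *
where();go(-25,0,60,.26);go(-25,0,36,.26)"
```

```text
t 8.1 flat [-23.7  -3.4 117.3] nub [ 72.9  -3.7 143.2] F(h) [-0.2 -0.6 -0.6] tau [-0.01  0.35  0.01] w 24.3
target [554.9 146.9  17. ] shift [-16.22  -3.63  55.1 ] turn [ 0.07 -0.08 -0.2 ]
target [554.9 146.9  -7. ] shift [-22.42  -3.64  78.28] turn [ 0.07 -0.08 -0.2 ]
```

```bash
python3 -m jog '-8 -2 28 0 0 -0.2 -1;-16 -3.6 55 0 0 -0.2 -1;-18 -3.6 62 0 0 -0.2 -1;-18 -3.6 62 0 0 -0.2 -1;-18 -3.6 62 0 0 -0.2 -1'; python3 -c "
from chk import *
where();chk('8',(('top',(200,185,275,241)),('side',(195,160,275,220))));where();go(-25,0,36,.26)"
```

```text
clock: 8.72
eef_pos: [563.8, 151.7, 23.1]
tool_rot: [3.135, -0.235, 0.098]
force: [-0.3, -0.2, -1.2]
width: 24.3
t 8.72 flat [-14.6   4.1  67.6] nub [82.6  4.3 90.9] F(h) [-0.3 -0.2 -1.2] tau [-0.02  0.32  0.01] w 24.3
t 8.82 flat [-14.6   4.4  67.7] nub [82.6  4.7 90.9] F(h) [-0.5  0.8 -1.3] tau [-0.01  0.31 -0.03] w 24.2
target [554.9 146.9  -7. ] shift [-16.02   3.99  27.18] turn [0.34 1.45 0.16]
```

View pics/side8.png

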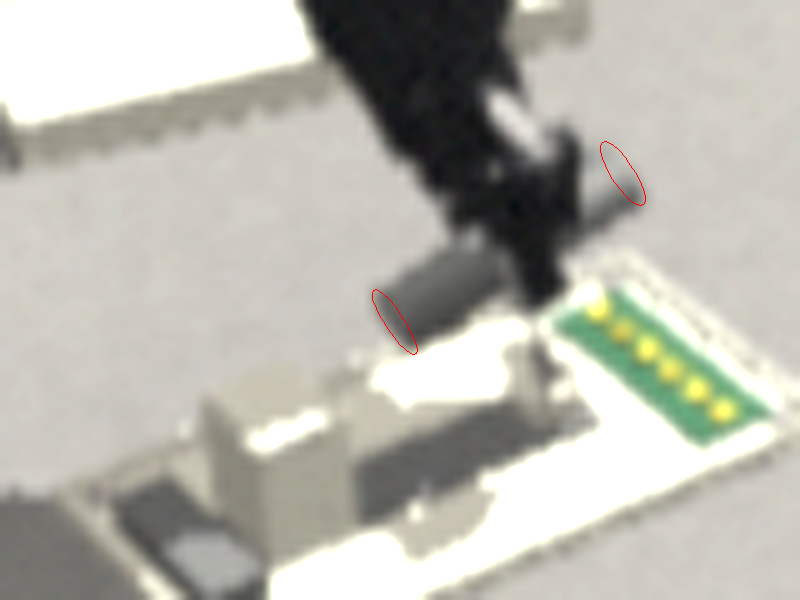

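View pics/top8.png

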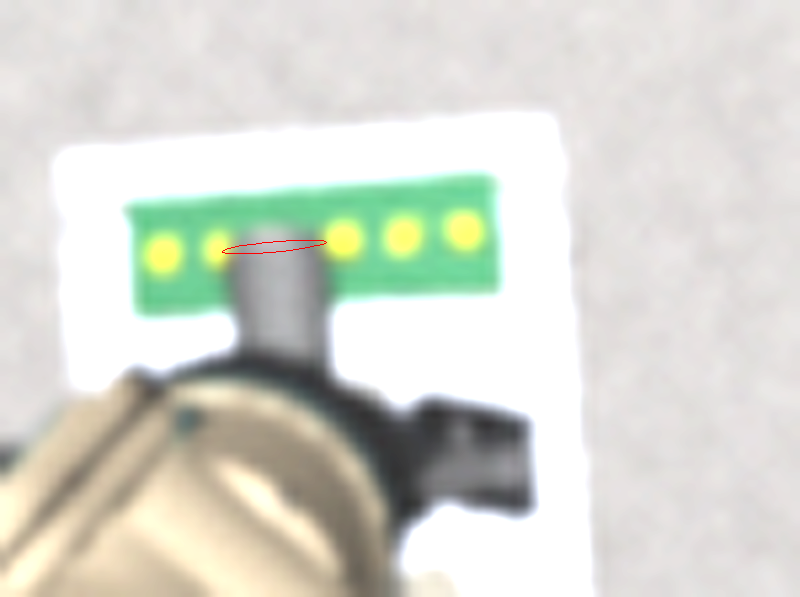

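```bash
python3 -c "
from cell import ctrl
s=ctrl.read_state();print(s['qpos'].round(3),s['qd'].round(3))"; python3 -m jog '0 0 0 0 0 0 -1;0 0 0 0 0 0 -1'; python3 -c "
from st import *
from cell import ctrl
s=ctrl.read_state();print(s['qpos'].round(3));where();go(-25,0,45,.26)"
```

```text
[-0.62   0.752  0.404  2.091 -1.099  0.233 -0.758] [-0.002  0.002 -0.002 -0.001  0.001 -0.001 -0.   ]
clock: 9.07
eef_pos: [563.6, 152.1, 22.7]
tool_rot: [3.135, -0.234, 0.099]
force: [-0.3, -0.6, -0.7]
width: 24.5
[-0.62   0.753  0.403  2.091 -1.099  0.233 -0.758]
t 9.07 flat [-14.7   4.5  67.3] nub [82.5  4.8 90.4] F(h) [-0.3 -0.6 -0.7] tau [-0.03  0.3  -0.03] w 24.5
target [554.9 146.9   2. ] shift [-13.69   4.2   18.04] turn [0.34 1.48 0.18]
```

Joints 5 and 6 are at their limits (q5=-1.099, q6=0.233), so the arm can't lean the tool outward any further. I'll put the stick back in the cradle and regrasp it with the tool leaning the other way. Then the tool stands about vertical when the stick is tipped nub-up.

```bash
python3 -m jog '20 0 -75 0 0 0 -1;20 0 -75 0 0 0 -1;20 0 -75 0 0 0 -1'; python3 -c "
from h import *
from cell import ctrl
goal(551.2,-139.4,60,20.7);print(ctrl.read_state()['qpos'].round(2))"
```

```text
clock: 9.45
eef_pos: [566.3, 153.5, 101.2]
tool_rot: [3.135, -0.236, 0.1]
force: [0.1, -0.3, -1.8]
width: 24.6
shift [-52.63 289.7   31.54] turn deg [  2.13 -13.4  -14.95]
[-0.81  0.68  0.7   2.05 -0.92  0.47 -0.93]
```

```bash
python3 -m jog '-52 290 0 2.1 -13.4 -15 -1;-52 290 0 2.1 -13.4 -15 -1;-52 290 0 2.1 -13.4 -15 -1;-52 290 0 2.1 -13.4 -15 -1;-52 290 0 2.1 -13.4 -15 -1;-52 290 32 2.1 -13.4 -15 -1;-52 290 32 2.1 -13.4 -15 -1;-52 290 32 2.1 -13.4 -15 -1'; python3 -c "
from h import *
from cell import ctrl
goal(551.2,-139.4,-20,20.7);print(ctrl.read_state()['qpos'].round(2))"
```

```text
clock: 10.45
eef_pos: [550.4, -139.5, 58.4]
tool_rot: [-3.141, 0.003, 0.362]
force: [-0.3, -0.6, -1.6]
width: 24.2
shift [ 1.03  0.26 78.43] turn deg [-0.05  0.18  0.04]
[-0.18  0.79  0.62  1.87 -0.68  0.71 -0.37]
```

```bash
python3 -m jog '1 0 40 0 0.2 0 -1;1 0 65 0 0.2 0 -1;1 0 75 0 0.2 0 -1;1 0 79 0 0.2 0 -1;1 0 81 0 0.2 0 -1;1 0 83 0 0.2 0 -1'; python3 -c "
from h import *
goal(551.2,-139.4,-25,20.7)"
```

```text
clock: 11.2
eef_pos: [552.3, -139.6, -23.1]
tool_rot: [3.141, -0.003, 0.361]
force: [-2.5, 3.8, 11.1]
width: 24.2
shift [-0.9  -0.6   1.87] turn deg [ 0.01 -0.15  0.01]
```

```bash
python3 -m jog '0 0 -1 0 0 0 -0.4;0 0 -1 0 0 0 0.3;0 0 -1 0 0 0 0.3;0 0 -1 0 0 0 0.3'
python3 - <<'E'
from h import *
G=Ro.from_euler("z",20.7,degrees=True)*Ro.from_euler("y",.30)*Ro.from_euler("x",np.pi)
C=np.array([553.4,-138.8,32]); P=C+G.apply([0,0,57.2]);print(P)
goal(*P,20.7,-.30)
Q=C+G.apply([0,0,37]);goal(*Q,20.7,-.30)
from cell import ctrl
print(ctrl.read_state()["force"],ctrl.read_state()["width"],ctrl.read_state()["eef_pos"])
E
```

```text
clock: 11.7
eef_pos: [551.7, -140.2, -23.2]
tool_rot: [3.141, -0.001, 0.361]
force: [0.9, 0.4, -0.5]
width: 55.0
[ 537.58748252 -144.77505245  -22.64524718]
shift [-14.76  -0.73  -0.55] turn deg [  0.03 -17.25  -0.02]
shift [ -8.77  -0.72 -19.84] turn deg [  0.03 -17.25  -0.02]
[ 0.88277611  0.35681651 -0.5129236 ] 54.98318747953733 [ 551.65549304 -140.240821    -23.17505357]
```

```bash
python3 -m jog '-4.5 -0.5 -15 0 -5 0 0.3;-7 -0.7 -20 0 -12 0 0.3;-8.8 -0.7 -19.8 0 -17.3 0 0.3;-11 -0.7 -12 0 -17.3 0 0.3;-14 -0.7 -3 0 -17.3 0 0.3;-14.8 -0.7 -0.6 0 -17.3 0 0.3;-14.8 -0.7 -0.6 0 -17.3 0 0.3'
python3 - <<'E'
from h import *
from cell import ctrl
goal(537.6,-144.8,-22.6,20.7,-.30);print(ctrl.read_state()["qpos"].round(2))
S=ctrl.get_image("side")
A=cv2.resize(S["image"][205:265,265:325],(600,600),interpolation=cv2.INTER_CUBIC)
cv2.imwrite("pics/r1.png",cv2.convertScaleAbs(A[:,:,::-1],alpha=1.5))
E
```

```text
clock: 12.58
eef_pos: [536.7, -145.3, -22.5]
tool_rot: [-3.142, 0.301, 0.359]
force: [-0.9, -0.2, 0.8]
width: 55.9
shift [ 1.01 -0.1  -0.2 ] turn deg [-0.04  0.04 -0.12]
[-0.27  1.06  0.71  1.66 -0.57  0.93 -0.56]
```

View pics/r1.png

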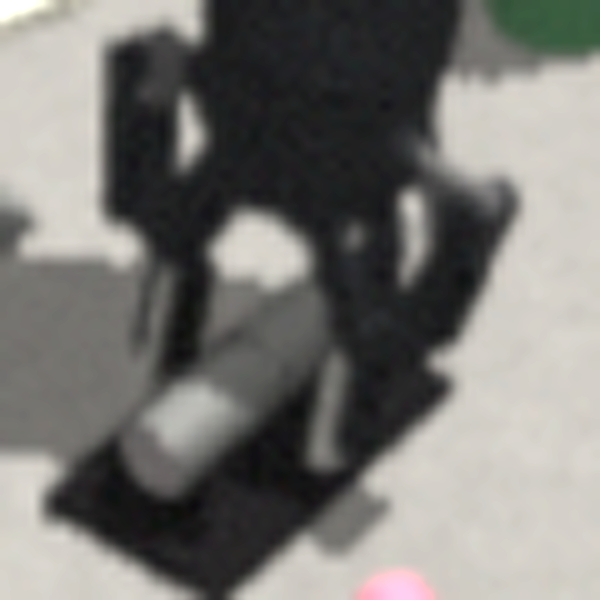

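The stick is back in the cradle at (175,440)-(310,290) in the crop, with the leaning fingers either side of its middle. Closing.

```bash
python3 -m jog '1 0 0 0 0 0 -0.3;1 0 0 0 0 0 -1;1 0 0 0 0 0 -1;1 0 0 0 0 0 -1;1 0 0 0 0 0 -1'
python3 - <<'E'
from h import *
from cell import ctrl
s=ctrl.read_state();p=s["eef_pos"];R=Ro.from_euler("xyz",s["tool_rot"]);print(s["force"],s["torque"],s["width"])
# lift 80 straight up, in tool axes; stick direction level in tool frame
print("up80",R.inv().apply([0,0,80]).round(2))
print("stick dir in tool",R.inv().apply(Ro.from_euler("z",20.7,degrees=True).apply([1,0,0])).round(4), "centre in tool",R.inv().apply(np.array([553.4,-138.8,32])-p).round(1))
E
```

```text
clock: 13.25
eef_pos: [538.3, -142.5, -22.4]
tool_rot: [-3.139, 0.3, 0.362]
force: [-1.4, 4.5, 5.9]
width: 24.3
[-1.3599443   4.51681453  5.94333535] [ 0.79371112  0.12609549 -0.25313176] 24.34133371077537
up80 [-23.67  -0.19 -76.42]
stick dir in tool [ 9.552e-01 -2.000e-04 -2.959e-01] centre in tool [ -1.4   1.8 -56.5]
```

```bash
python3 -m jog '-2 0 -6 0 0 0 -1;-9 0 -28 0 0 0 -1;-24 0 -76 0 0 0 -1;-28 0 -91 0 0 0 -1;-28 0 -91 0 0 0 -1;-28 0 -91 0 0 0 -1'; sed -i 's/143.5/144.3/' st.py
cat >> st.py <<'E'
# regrasp: stick leans 0.30 rel. to tool (tool tilt = stick tilt - LEAN)
LEAN=0.30
SD=np.array([np.cos(LEAN),0,-np.sin(LEAN)]); CT=np.array([0.,0,-57.0]); FT=CT-50*SD
def tcp(fx,fy,fz,st):
    G=RH*Ro.from_euler("y",-(st-LEAN))*Ro.from_euler("x",np.pi)
    return np.array([HX,HY,0])+RH.apply([fx,fy,fz])-G.apply(FT),G
def where():
    from cell import ctrl
    s=ctrl.read_state();p=s["eef_pos"];R=Ro.from_euler("xyz",s["tool_rot"])
    f=RH.inv().apply(p+R.apply(FT)-[HX,HY,0]);n=RH.inv().apply(p+R.apply(FT+100*SD)-[HX,HY,0])
    print("t",round(s["clock"],2),"flat",f.round(1),"nub",n.round(1),"F(h)",RH.inv().apply(s["force"]).round(1),"tau",RH.inv().apply(s["torque"]).round(2),"w",round(s["width"],1))
E
cat > chk.py <<'E'
from st import *
from cell import ctrl
def chk(tag,boxes):
    s=ctrl.read_state();p=s["eef_pos"];R=Ro.from_euler("xyz",s["tool_rot"])
    for n,(x0,y0,x1,y1) in boxes:
        d=ctrl.get_image(n);np.savez(n+tag+".npz",**d);k=min(800/(x1-x0),600/(y1-y0))
        A=cv2.resize(d["image"][y0:y1,x0:x1],None,fx=k,fy=k,interpolation=cv2.INTER_CUBIC)[:,:,::-1].copy()
        A=cv2.convertScaleAbs(A,alpha=1.5)
        up=np.cross(SD,[0,1.,0])
        for L in(0,98):
            P=[p+R.apply(FT+L*SD+13*np.cos(t)*np.array([0,1,0])+13*np.sin(t)*up) for t in np.linspace(0,6.28,25)]
            u=((proj(d,P)-[x0,y0]+.5)*k).round().astype(np.int32);cv2.polylines(A,[u],True,(0,0,255),1)
        cv2.imwrite(f"pics/{n}{tag}.png",A)
E
python3 -c "
from chk import *
chk('9',(('side',(255,200,315,245)),));where();go(-25,0,125,0.26)
print(ctrl.read_state()['tool_rot'],ctrl.read_state()['eef_pos'])"
```

```text
clock: 14.0
eef_pos: [537.9, -143.5, 71.4]
tool_rot: [-3.141, 0.302, 0.362]
force: [-0.2, -0.1, -1.9]
width: 23.9
t 14.05 flat [ -41.  -297.1  125.6] nub [  55.5 -270.9  125.3] F(h) [-0.2  0.3 -1.2] tau [ 0.09 -0.39  0.05] w 24.5
target [540.1 146.3  80.9] shift [  97.13 -270.38  -40.3 ] turn [ 2.53 14.97 15.02]
[-3.14039937  0.30268867  0.36145041] [ 537.69396744 -143.61966987   71.07163962]
```

View pics/side9.png

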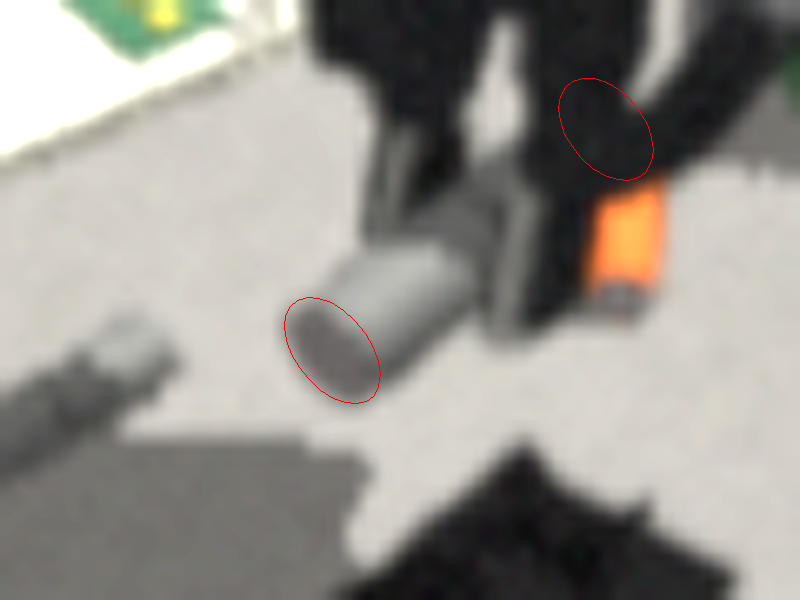

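The model of the held stick matches the image. Now over to the housing.

```bash
python3 -m jog '97 -270 -40 2.5 15 15 -1;97 -270 -40 2.5 15 15 -1;97 -270 -40 2.5 15 15 -1;97 -270 -40 2.5 15 15 -1;97 -270 -40 2.5 15 15 -1;97 -270 -40 2.5 15 15 -1;97 -270 -40 2.5 15 15 -1;97 -270 -40 2.5 15 15 -1'; python3 -m jog '0 0 0 0 0 0 -1;0 0 0 0 0 0 -1'; python3 -c "
from st import *
from cell import ctrl
print(ctrl.read_state()['qpos'].round(2));where();go(-25,0,60,0.26)"
```

```text
clock: 15.05
eef_pos: [540.8, 143.4, 81.4]
tool_rot: [3.139, 0.038, 0.094]
force: [-0.1, -0.2, -1.5]
width: 24.2
clock: 15.3
eef_pos: [541.1, 144.6, 81.6]
tool_rot: [3.14, 0.037, 0.095]
force: [0.7, -0.6, -1.3]
width: 23.9
[-0.79  0.82  0.81  1.85 -0.77  0.87 -1.05]
t 15.3 flat [-24.4  -1.7 125.6] nub [ 72.2  -1.8 151.6] F(h) [ 0.6 -0.6 -1.3] tau [-0.05  0.    0.01] w 23.9
target [540.1 146.3  15.9] shift [ 1.71 -1.92 65.71] turn [ 0.09 -0.15 -0.05]
```

```bash
python3 -m jog '1 -1 30 0 0 0 -1;1.7 -1.8 55 0 0 0 -1;1.7 -1.8 65 0 0 0 -1;1.7 -1.8 65.7 0 0 0 -1;1.7 -1.8 65.7 0 0 0 -1'; python3 -c "
from chk import *
print(ctrl.read_state()['qpos'].round(2));where();chk('10',(('top',(200,185,275,241)),('side',(195,160,275,220))));where();go(-30,0,35,0.26)"
```

```text
clock: 15.92
eef_pos: [540.8, 146.7, 16.7]
tool_rot: [3.14, 0.036, 0.096]
force: [0.0, 0.5, -1.4]
width: 24.2
[-0.74  0.9   0.72  1.88 -0.87  0.75 -0.98]
t 15.93 flat [-24.5   0.4  60.6] nub [72.1  0.5 86.7] F(h) [ 0.1  0.5 -1.4] tau [ 0.01 -0.11 -0.07] w 24.2
t 16.02 flat [-24.5   0.6  60.7] nub [72.   0.7 86.8] F(h) [-0.1  0.  -1.2] tau [ 0.02 -0.07 -0.  ] w 24.3
target [535.2 145.8  -9.1] shift [-4.78  0.58 26.07] turn [ 0.07 -0.24  0.03]
```

View pics/side10.png

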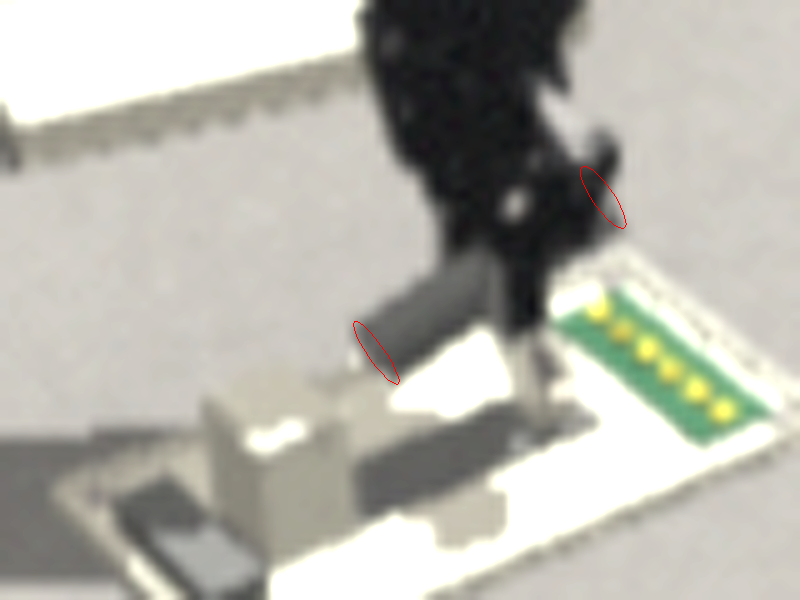

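View pics/top10.png

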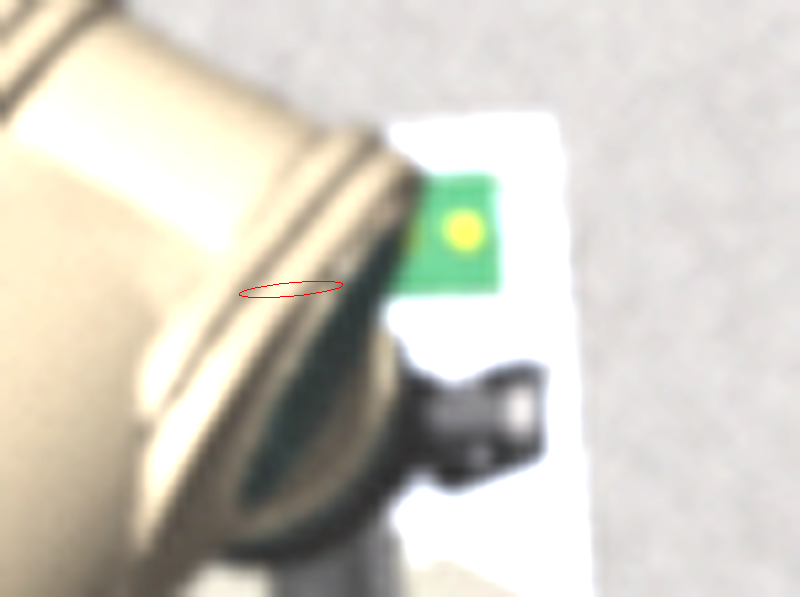

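```bash
python3 -m jog '-2 0.6 10 0 -0.2 0 -1;-4.8 0.6 20 0 -0.2 0 -1;-4.8 0.6 25 0 -0.2 0 -1;-4.8 0.6 25 0 -0.2 0 -1'; python3 -c "
from chk import *
print(ctrl.read_state()['qpos'].round(2));where();chk('11',(('side',(195,170,275,230)),));where();go(-46,0,35,0.26)"
```

```text
clock: 16.52
eef_pos: [534.0, 145.6, -9.5]
tool_rot: [3.14, 0.042, 0.096]
force: [0.1, -0.2, -0.7]
width: 24.3
[-0.72  0.93  0.68  1.9  -0.91  0.71 -0.95]
t 16.52 flat [-31.1  -0.1  34.7] nub [65.6  0.  60.2] F(h) [ 0.1 -0.2 -0.7] tau [-0.01 -0.02  0.03] w 24.3
t 16.57 flat [-30.8  -0.1  35. ] nub [65.9 -0.  60.6] F(h) [-0.   0.1 -0.6] tau [-0.   -0.06 -0.  ] w 23.9
target [519.2 144.3  -9.1] shift [-15.19  -0.17   0.59] turn [0.1  0.06 0.01]
```

View pics/side11.png

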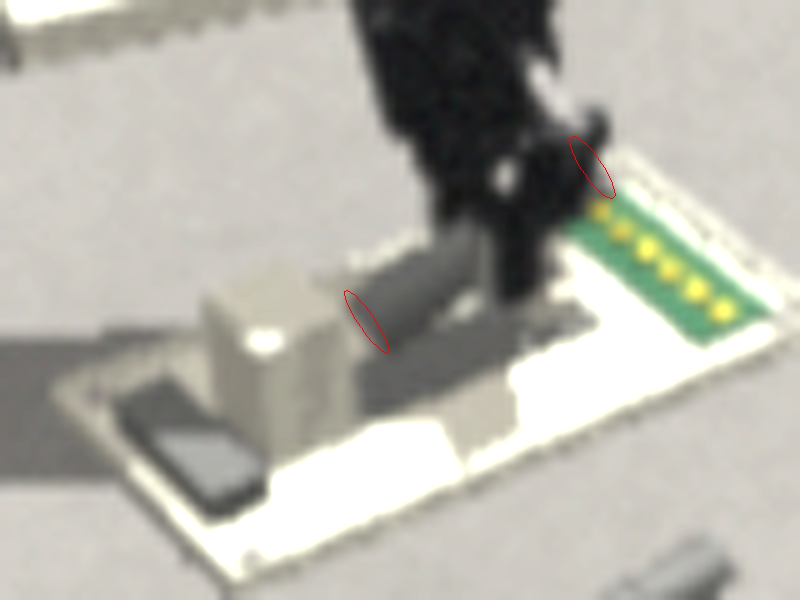

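```bash
python3 -m jog '-3 -0.1 0 0 0 0 -1;-6 -0.1 0.2 0 0 0 -1;-9 -0.1 0.3 0 0 0 -1;-12 -0.1 0.4 0 0 0 -1;-12 -0.1 0.4 0 0 0 -1'; python3 -c "
from st import *
where();go(-46,0,35,0.26)"
```

```text
clock: 17.2
eef_pos: [522.1, 144.7, -8.8]
tool_rot: [3.14, 0.041, 0.096]
force: [0.2, -0.6, -1.4]
width: 24.5
t 17.2 flat [-43.    0.2  35.4] nub [53.6  0.2 61. ] F(h) [ 0.1 -0.6 -1.4] tau [-0.01 -0.1   0.  ] w 24.5
target [519.2 144.3  -9.1] shift [-2.9   0.13  0.45] turn [0.08 0.06 0.02]
```

```bash
python3 -m jog '-2 0 0.3 0 0 0 -1;-4 0 0.4 0 0 0 -1;-4 0 0.4 0 0 0 -1'; python3 -c "
from st import *
where()";python3 -m jog '-1 0 0 0 0 0 -1;-2 0 0 0 0 0 -1;-2 0 0 0 0 0 -1'; python3 -c "
from st import *
where()"
```

```text
clock: 17.58
eef_pos: [518.2, 144.3, -9.1]
tool_rot: [3.14, 0.041, 0.096]
force: [0.3, 0.4, -0.9]
width: 24.0
t 17.57 flat [-47.    0.1  35.1] nub [49.7  0.2 60.7] F(h) [ 0.3  0.4 -0.9] tau [-0.   -0.02  0.01] w 24.0
clock: 17.95
eef_pos: [516.3, 144.1, -9.0]
tool_rot: [3.14, 0.041, 0.096]
force: [0.2, -0.3, -1.0]
width: 24.2
t 17.95 flat [-48.9   0.1  35.2] nub [47.8  0.2 60.8] F(h) [ 0.2 -0.3 -1. ] tau [ 0.07 -0.01  0.06] w 24.2
```

```bash
for i in 1 2; do python3 -m jog '-1 0 0 0 0 0 -1;-1.5 0 0 0 0 0 -1;-1.5 0 0 0 0 0 -1' >/dev/null; python3 -c "
from st import *
where()"; done
```

```text
t 18.32 flat [-49.6   0.1  35.3] nub [47.1  0.2 61.1] F(h) [ 2.2 -0.2 -0.8] tau [ 0.   -0.47  0.04] w 24.1
t 18.7 flat [-51.1   0.1  35.4] nub [45.6  0.2 61.1] F(h) [ 4.2  0.6 -0.9] tau [ 0.05 -0.83 -0.04] w 24.3
```

Spring contact felt at flat x ≈ -49.3, so the insert offset is about -7.5, which agrees with the cameras. I'll push on gently.

```bash
python3 -m jog '-1 0 0 0 0 0 -1;-2 0 0 0 0 0 -1;-3.5 0 0 0 0 0 -1;-3.5 0 0 0 0 0 -1'>/dev/null; python3 -c "
from st import *
where()"; python3 -m jog '-1 0 0 0 0 0 -1;-2 0 0 0 0 0 -1;-2 0 0 0 0 0 -1' >/dev/null; python3 -c "
from st import *
where();go(-57.8,0,35,.26)"
```

```text
t 19.2 flat [-53.7   0.1  35.6] nub [42.9  0.1 61.5] F(h) [ 7.5  1.1 -1.9] tau [ 0.06 -1.44 -0.05] w 24.3
t 19.57 flat [-54.9   0.1  35.8] nub [41.6  0.1 61.8] F(h) [ 7.1  0.4 -1.7] tau [ 0.16 -1.82 -0.06] w 24.2
target [507.5 143.2  -9.1] shift [-3.03 -0.01  1.04] turn [ 0.11 -0.22  0.01]
```

```bash
python3 -m jog '-1 0 0.3 0 0 0 -1;-2 0 0.7 0 0 0 -1;-3 0 1 0 0 0 -1;-3 0 1 0 0 0 -1'>/dev/null; python3 -c "
from chk import *
where();chk('12',(('side',(195,170,275,230)),));where()"
```

```text
t 20.07 flat [-56.5   0.   35.3] nub [40.   0.1 61.6] F(h) [ 9.9  0.7 -1.1] tau [ 0.22 -2.09 -0.05] w 24.2
t 20.12 flat [-56.5   0.1  35.3] nub [40.   0.1 61.6] F(h) [10.2  0.4 -0.5] tau [ 0.18 -1.99 -0.07] w 24.4
```

View pics/side12.png

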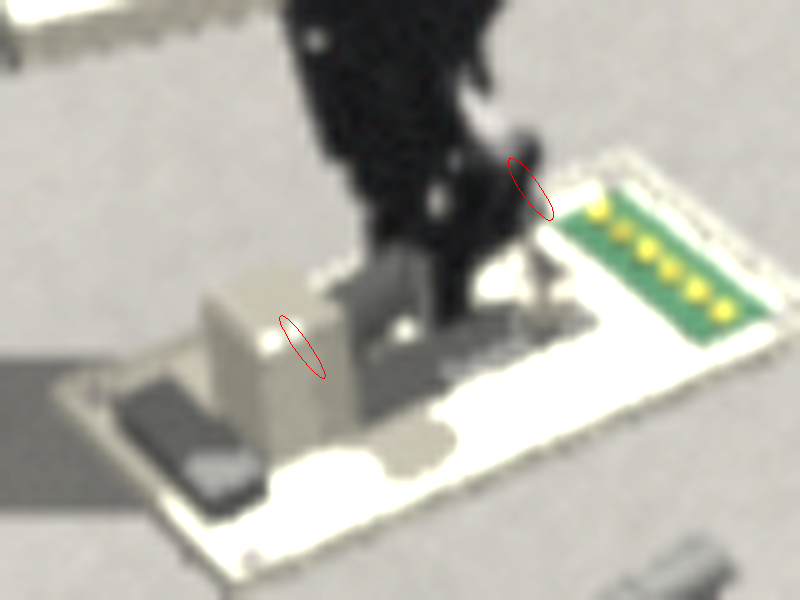

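```bash
python3 -c "
from st import *
go(-57.9,0,35,.26);go(-58.4,0,34,.20);go(-58.7,0,33.5,.14)"
```

```text
target [507.4 143.2  -9.1] shift [-1.68 -0.02  0.62] turn [ 0.11 -0.37  0.  ]
target [504.2 142.9 -12.8] shift [-4.78 -0.03  4.41] turn [ 0.12 -3.81  0.  ]
target [501.  142.5 -15.8] shift [-7.86 -0.03  7.53] turn [ 0.12 -7.25 -0.  ]
```

```bash
python3 -m jog '-1 0 0.3 0 -0.2 0 -1;-1.9 0 0.6 0 -0.4 0 -1;-1.9 0 0.6 0 -0.4 0 -1'>/dev/null; python3 -c "
from st import *
where();go(-58.1,0,34.6,.23);go(-58.5,0,34,.20)"
```

```text
t 20.5 flat [-57.4   0.1  35.1] nub [39.2  0.1 60.9] F(h) [11.   1.   0.5] tau [ 0.2  -2.19 -0.04] w 24.1
target [505.9 143.  -10.9] shift [-1.98 -0.04  2.02] turn [ 0.12 -1.76  0.  ]
target [504.1 142.8 -12.8] shift [-3.69 -0.04  4.01] turn [ 0.12 -3.48  0.  ]
```

```bash
python3 -m jog '-1 0 1 0 -0.9 0 -1;-2 0 2 0 -1.8 0 -1;-3 0 3 0 -2.7 0 -1;-3.7 0 4 0 -3.5 0 -1;-3.7 0 4 0 -3.5 0 -1'>/dev/null; python3 -c "
from st import *
where();go(-58.8,0,33.5,.16);go(-59,0,33.2,.13)"
```

```text
t 21.12 flat [-57.9   0.   34.2] nub [40.1  0.1 54.1] F(h) [11.1  1.4  3.3] tau [ 0.29 -2.07 -0.09] w 24.2
target [501.9 142.6 -15. ] shift [-2.58 -0.07  2.66] turn [ 0.11 -2.33  0.01]
target [500.2 142.5 -16.5] shift [-4.09 -0.08  4.34] turn [ 0.11 -4.05  0.  ]
```

```bash
python3 -c "
from st import *
go(-58.5,0,34.3,.13)"; python3 -m jog '-1.2 0 0.8 0 -1.3 0 -1;-2.4 0 1.8 0 -2.7 0 -1;-3.4 0 3 0 -4 0 -1;-3.4 0 3 0 -4 0 -1'>/dev/null; python3 -c "
from st import *
where();go(-58.7,0,34,.07)"
```

```text
target [500.7 142.5 -15.4] shift [-3.7  -0.07  3.2 ] turn [ 0.11 -4.05  0.  ]
t 21.62 flat [-58.3   0.   34.1] nub [40.8  0.1 47.1] F(h) [10.1  0.1  3.5] tau [ 0.25 -2.16 -0.1 ] w 24.2
target [497.5 142.2 -18. ] shift [-3.02 -0.05  3.  ] turn [ 0.12 -3.48  0.02]
```

```bash
python3 -m jog '-1 0 0.9 0 -1.2 0 -1;-2 0 1.9 0 -2.4 0 -1;-3 0 3 0 -3.5 0 -1;-3 0 3 0 -3.5 0 -1'>/dev/null; python3 -c "
from chk import *
where();chk('13',(('side',(195,170,275,230)),));go(-58.9,0,33,.0)"
```

```text
t 22.12 flat [-58.8   0.   33.9] nub [41.   0.1 40.9] F(h) [10.7  0.9  3.4] tau [ 0.24 -2.15 -0.09] w 24.4
target [493.6 141.8 -21.5] shift [-2.92 -0.04  4.22] turn [ 0.11 -4.01  0.01]
```

View pics/side13.png

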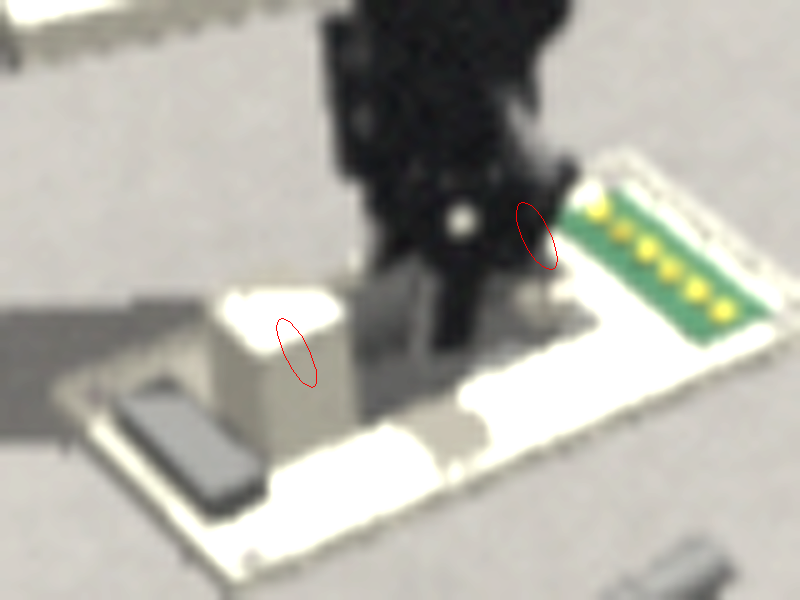

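```bash
python3 -m jog '-0.8 0 0 0 0 0 -1;-1.6 0 0 0 0 0 -1;-1.6 0 0 0 0 0 -1'>/dev/null; python3 -c "
from st import *
where();go(-59.4,0,33,.0)"
```

```text
t 22.55 flat [-59.8   0.   34.3] nub [39.9  0.1 41.5] F(h) [12.7  1.2 -0.1] tau [ 0.22 -2.55 -0.14] w 24.3
target [493.1 141.8 -21.5] shift [-2.43 -0.05  4.52] turn [ 0.12 -4.1   0.01]
```

```bash
python3 -m jog '-0.5 0 1 0 -1 0 -1;-1.1 0 2.2 0 -2 0 -1;-1.7 0 3.4 0 -3 0 -1;-2.3 0 4.5 0 -4.1 0 -1;-2.3 0 4.5 0 -4.1 0 -1'>/dev/null; python3 -c "
from st import *
where();go(-59,0,32,.0)"
```

```text
t 23.18 flat [-59.4   0.   33.1] nub [40.6  0.2 33.1] F(h) [12.   1.   4.1] tau [ 0.27 -2.29  0.02] w 24.2
target [493.5 141.8 -22.5] shift [ 0.72 -0.02  0.95] turn [0.11 0.04 0.06]
```

```bash
python3 -m jog '0 0 1 0 0 0 -1;0.2 0 1.5 0 -0.3 0 -1;0.2 0 1.5 0 -0.3 0 -1'>/dev/null; python3 -c "
from st import *
where()"; python3 -m jog '1 0 0.3 0 0 0 -1;2 0 0.6 0 0 0 -1;2 0 0.6 0 0 0 -1'>/dev/null; python3 -c "
from st import *
where()"
```

```text
t 23.55 flat [-59.4   0.2  32.9] nub [40.6  0.3 32.3] F(h) [11.6  1.4 12.1] tau [ 0.33 -1.71  0.02] w 23.8
t 23.93 flat [-59.2   0.4  32.7] nub [40.8  0.6 31.8] F(h) [ 8.4  2.5 18.7] tau [ 0.43 -0.79  0.1 ] w 24.3
```

```bash
python3 -m jog '1 0 0.3 0 0 0 -1;2 0 0 0 0 0 -1;2.5 0 0 0 0 0 -1;2.5 0 0 0 0 0 -1'>/dev/null; python3 -c "
from st import *
where()"
```

```text
t 24.43 flat [-59.1   0.6  32.7] nub [40.9  0.7 31.3] F(h) [ 3.5  3.3 24.1] tau [ 0.43  0.37 -0.03] w 24.1
```

```bash
python3 -m jog '-0.3 0 -1 0 0 0 -1;-0.6 0 -2 0 0 0 -1;-0.6 0 -2 0 0 0 -1'>/dev/null; python3 -c "
from st import *
where()"; python3 -m jog '0 0 0 0 0 0 -0.4;0 0 0 0 0 0 -0.1;0 0 0 0 0 0 0.1;0 0 0 0 0 0 0.1'; python3 -c "
from chk import *
where();chk('14',(('top',(200,185,275,241)),('side',(195,170,275,230))))"
```

```text
t 24.8 flat [-58.8   0.6  32.9] nub [41.2  0.7 31.6] F(h) [ 5.8  1.8 10. ] tau [ 0.36 -0.84  0.08] w 24.4
clock: 25.3
eef_pos: [489.9, 141.4, -24.0]
tool_rot: [3.14, 0.319, 0.096]
force: [-0.3, -0.4, 0.1]
width: 47.3
t 25.3 flat [-61.6   0.   31.1] nub [38.4  0.  29.2] F(h) [-0.3 -0.4  0.1] tau [ 0.   -0.32 -0.02] w 47.3
```

View pics/side14.png

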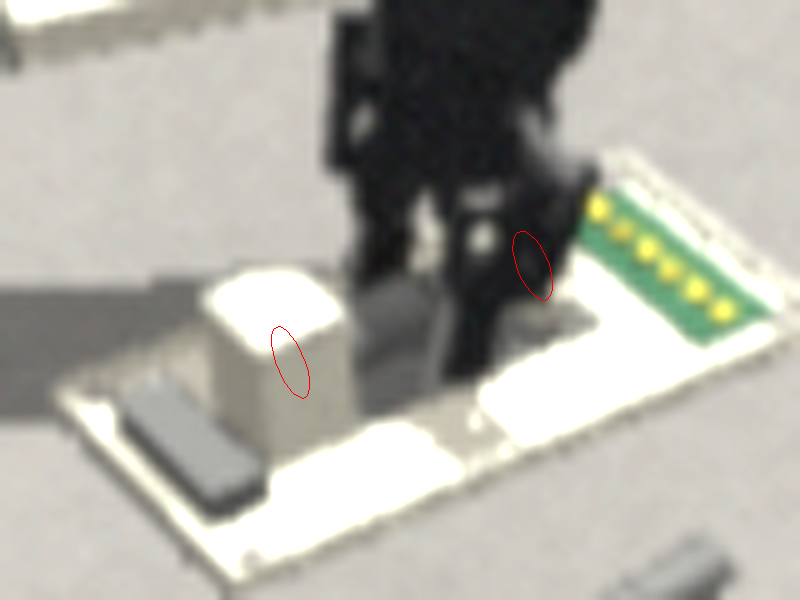

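```bash
python3 -m jog '0 0 -15 0 0 0 0.1;0 0 -40 0 0 0 0.1;0 0 -90 0 0 0 0.1;0 0 -130 0 0 0 0.1;0 150 -130 0 0 0 0.1;0 200 -130 0 0 0 0.1;0 250 -130 0 0 0 0.1;0 250 -130 0 0 0 0.1'
python3 - <<'E'
from h import *
from cell import ctrl
for n,(x0,y0,x1,y1) in(("top",(200,190,264,290)),("side",(195,170,285,230))):
    d=ctrl.get_image(n);np.savez(n+"15.npz",**d);k=min(800/(x1-x0),600/(y1-y0))
    cv2.imwrite(f"pics/{n}15.png",cv2.resize(d["image"][y0:y1,x0:x1],None,fx=k,fy=k,interpolation=cv2.INTER_CUBIC)[:,:,::-1])
E
```

```text
clock: 26.4
eef_pos: [555.9, -105.2, 101.4]
tool_rot: [3.14, 0.316, 0.096]
force: [-0.1, 0.6, 0.5]
width: 46.9
```

View pics/side15.png

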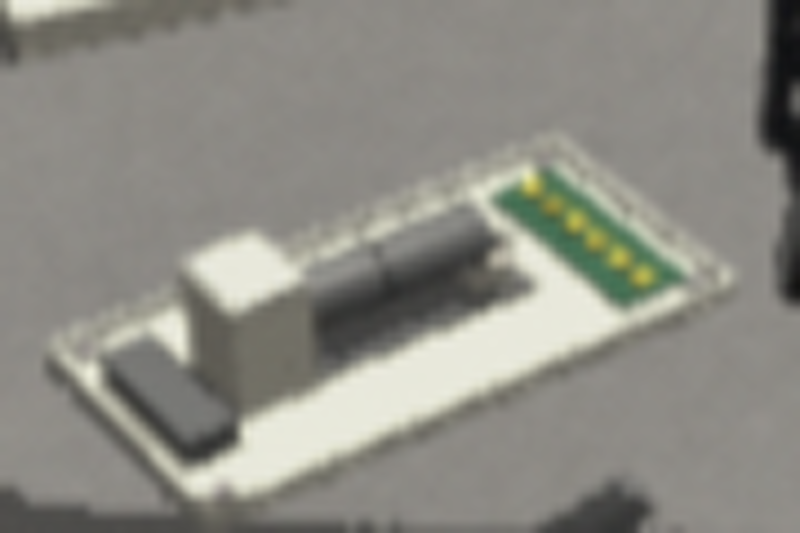

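View pics/top15.png

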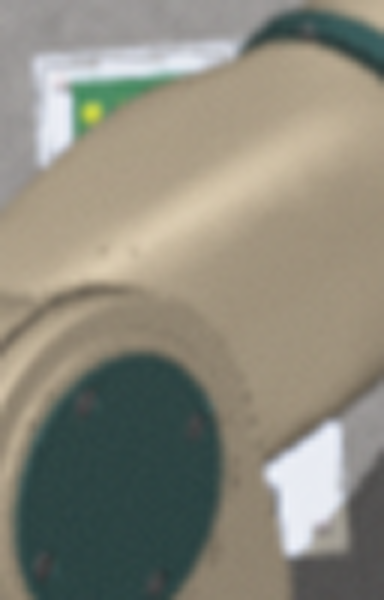

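Run:
```python
from st import *
d=load("side15.npz");x0,y0,x1,y1=225,180,262,208;k=21
A=cv2.resize(d["image"][y0:y1,x0:x1],None,fx=k,fy=k,interpolation=cv2.INTER_CUBIC)[:,:,::-1].copy();A=cv2.convertScaleAbs(A,alpha=1.6)
W=lambda q:np.array([HX,HY,0])+RH.apply(q)
for dz,c in((0,(0,0,255)),(4,(255,0,0))):
    for L in(-46,40.5):
        z=32+dz*(L+57.5)/100
        P=[W([L,13*np.cos(t),z+13*np.sin(t)]) for t in np.linspace(0,6.28,25)]
        cv2.polylines(A,[((proj(d,P)-[x0,y0]+.5)*k).round().astype(np.int32)],True,c,1)
cv2.imwrite("pics/seat.png",A[:600])
px=[(x,y) for y in range(y0,y1) for x in range(x0,x1) if d["image"][y,x].max()<150]
q=RH.inv().apply(cloud(d,px)-[HX,HY,0])
q=q[(q[:,2]>28)&(q[:,2]<60)&(q[:,0]>-48)&(q[:,0]<42)]
for a in range(-45,45,10):
    s=q[(q[:,0]>=a)&(q[:,0]<a+10)]
    if len(s)>4:
        r=cv2.fitLine  # axis height: points lie on cylinder r=13
        from scipy.optimize import least_squares
        f=least_squares(lambda v:np.hypot(s[:,1]-v[0],s[:,2]-v[1])-13,[0,32],loss="soft_l1");print(a,len(s),f.x.round(1),s[:,2].max().round(1))
```

```text
-45 13 [ 0.2 32. ] 44.8
-35 13 [ 1.  29.2] 43.9
-25 18 [-0.1 29.2] 44.2
-15 14 [-0.3 30.5] 43.6
-5 21 [ 0.3 31.1] 45.9
5 14 [-0.8 30.6] 44.5
15 14 [ 0.5 30. ] 44.5
25 18 [-0.2 30.1] 43.5
```

View pics/seat.png

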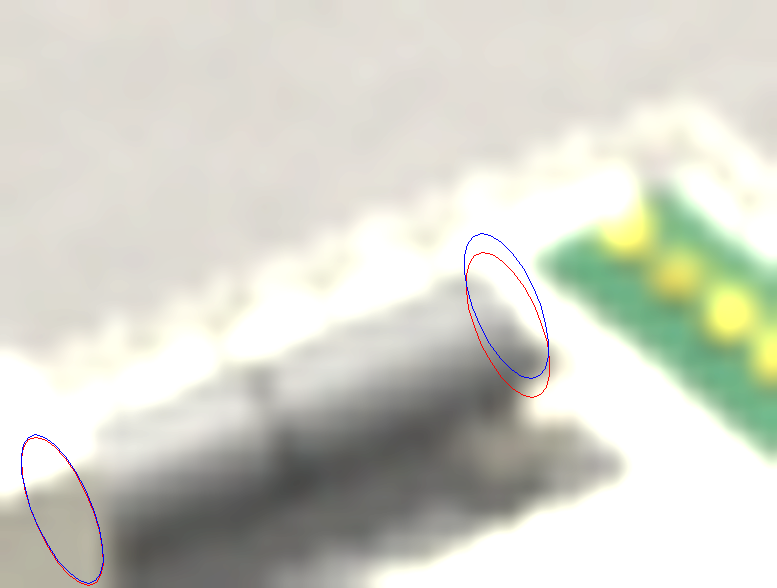

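The side view shows the stick lying level in the bay. The fitted axis stays at about 29-32 mm along its length with no rise towards the nub, and it sits within 1 mm sideways. The gripper is clear in the air, so I'm handing in.

Run:
```python
from cell import ctrl
s=ctrl.read_state();print(s["clock"],s["force"],s["width"]);print(ctrl.finish_job())
```

```text
26.5 [-0.68562602 -1.08658399  0.14151621] 46.94683075256496
the job is handed in; nothing more can be done
None
```

I fitted the battery stick in the emergency light and handed the job in at 26.5 s. No verdict is reported, so the result rests on my own checks.

**What I did:**
- **Grasp:** I took the grey stick from the cradle. My first approach to the bay ran joints 5 and 6 to their limits, so I put the stick back and regrasped it with the tool leaning the other way.
- **Fit:** I felt the spring contact at a bay offset of about -7.5 mm, which agreed with the cameras. I pushed the spring back to about 8–9.5 mm, with at most about 13 N measured. Then I tipped the nub end down behind the wall, pressed it home with at most about 25 N, let go and withdrew.

**Last checks:**
- **Seating:** The side view and depth show the stick level along its length and within about 1 mm sideways. The depth fit put its axis at 29–32 mm, a little low for the expected 32, though that is within the noise.
- **Clearance:** The gripper was empty and in the air, with wrist force near zero. The arm kept well away from the bottle, jar, cover and screwdriver, but I took no final picture to confirm they had not moved.

**Failed or disagreed:**
- **Fingertips:** They sat about 39 mm behind the stated TCP. I measured this from the images and corrected for it.
- **Grip width:** It read about 24 mm on the 26 mm stick.
- **Nub end:** It appeared 1–2 mm short of where I expected it along the bay. That is within my uncertainty about the bay offset.
- **Top view:** The arm blocked it at the end, so the final check used the side camera only. I could not see the final spring travel directly.

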